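Make up two microscope kits and stack their trays

ROBOT

A 6-joint arm with a two-finger parallel gripper is mounted at the origin on the work surface. World frame = base frame: x ahead of the robot, y to its left, z up, the work surface at z = 0. Lengths are in m, angles in degrees, forces in N, time in s.
With the tool pointing down it reaches from about 0.35 to 0.975 m from the base axis. Payload 17.4 kg.
Tool frame: the origin (TCP) lies midway between the tips of the shut fingers; the grasp point (between the pads) lies 19 mm behind it (manip.grasp_offset is the distance from the TCP to the grasp point, in m); z points along the fingers, y is the line along which they close (so a half turn about z gives the same grasp; the last joint's range is limited). The gripper opens to 85 mm and grips with 20 to 120 N. Pads are 22 mm wide; open, the fingers measure 114 mm over their backs; the gripper's body (76 mm by 85 mm) begins 54 mm behind the grasp point. The pads swing forward as they close: fully open they stand 13 mm farther back than shut.
Start: joints at [-73.957, 6.646, 82.598, -0, 90.757, -2.166], TCP at [0.211, -0.641, 0.231] pointing down, gripper open.
Joint ranges: [-162.19, 162.19], [-47.58, 125.68], [4.15, 143.07], [-65.23, 245.23], [0.69, 171.88], [-170.13, 170.13]. Speed limits (degrees/s): [108.29, 108.29, 127.2, 180, 180, 180].

INTERFACE

Orientations are given as a 3x3 rotation matrix whose columns are the frame's x, y, z axes.
In Python, from rig import manip gives the robot as it stands.
- The arm moves only by the tool drive_tool, never from a script. Its argument "rows" is a list of rows, each an object with "fingers": the finger opening in mm, from 0 to 85.4; "travel": the shift along the tool's x, y, z in mm, a list of three; "rotation": the turn, a rotation vector about the tool's x, y, z in degrees, a list of three. In form: [{"fingers": fingers, "travel": [x, y, z], "rotation": [rx, ry, rz]}, ...]. A call has 1 to 12 rows; each row shifts and turns the commanded pose from where the row before left it, along the tool's axes as they then stand; what a row does not reach is not made up. A row lasts 1/12 s, in which the tool goes at most 41.7 mm and 7.16 degrees, less where a joint would pass 70% of its speed; a pose out of reach is approached as far as the arm can. A call with a gripper value outside its range is refused whole. The fingers move at their own pace and stop on an object; "force" is the grip in N (left out, the last holds). Time passes only in rows, so rows that do not move let the fingers close. It gives the time, the measured TCP pose, the force, the opening and the grip force at its end, in the units of the state.
- manip.get_obs(): the state, without advancing time (a new reading comes with each control period).
- manip.capture(name): name is "side" or "top" or "wrist"; returns the picture (400x640x3 uint8, blue, green, red); there is no depth.
- manip.camera_params(name): a dict with "vertical_fov" (degrees; the focal length in pixels is half the picture's height over the tangent of half this angle, whatever the lens; pixels are square), "cx", "cy" (the principal point, pixels), "k1" (the pictures are not rectified: a ray, as slopes to the right and down, at radius r is drawn at 1 + k1 r^2 times it, then the intrinsics apply), "extrinsics" (4x4, takes a point from camera to world coordinates). Camera axes: x right, y down, z forward; pixel columns grow to the right and rows downward; lengths in m; the calibration is good to about 2 mm. A picture is of the moment at which its call begins: read the wrist's pose just before it. camera_params takes no time and is no camera call; for the wrist camera it gives the pose at the moment of the call.
- manip.close_job(): hands the job in; it is judged then, once.
Trained networks look in the newest picture that a camera, given by its name, has taken for a name from the list of things; names that differ only in an ending like _2 or _b are one class to them, and where a whole thing is asked for, a point or a joint stands for the part that bears it (a point fixed in the world has none). Each returns a list of dicts, best first, with "confidence" (0 to 1); they miss things now and then, are a little off and sometimes report something else, mostly with a low value. They report only what shows in the picture. A call takes as long as a camera call. They do not tell look-alikes from the thing itself.
- manip.search_frame(name, camera): "point" ([x, y, z] in m, in world coordinates, good to about 4 mm: the middle of the surface that is visible of it).
The state is a dict: "time_s": time; "joint_pos": joint angles; "joint_velocities": joint speeds; "joint_torque": joint torques, N m; "tcp_pos": TCP position; "orientation": TCP orientation; "wrist_force": force on the tool from outside, world axes, zero at the start; "torque": the same for the moment, N m; "finger_gap": finger opening in m; "grasp_force": force on a finger pad.
Only numpy, scipy, OpenCV 4.12 (cv2) and the standard library are available. Lean on these libraries where they do the work, as an engineer would, in place of code of your own. Each camera call takes 0.05 s, during which the arm holds its last target. There are 200 camera calls.

TASK

Make up two microscope kits in a stack of trays: first stand the long objective and the wide pot in the low base tray, one on either side of its divider. Then put the empty legged tray on top of it, so that all four leg pins drop fully into the corner sockets, and after that stand the short objective and the black filter cube in this top tray, one on either side of its handle. Everything stands upright and nothing else is disturbed: leave the narrow pot and the adapter ring where they are.

Things in the scene. Friction and masses are not known exactly. Their poses are not given: they have to be found in the camera images.
- base_tray: Low aluminium tray fixed to the bench, 190 (x) x 116 (y) mm, left or right of the stock, yaw within 0.35. Floor 6 mm thick; edge lip and thin divider (at x = 0, along y) rise 5 mm above it. In the corners, at x +-83, y +-46 mm, grey blocks 24 mm square, 16 mm high, each with a square socket 13 mm wide, 11 mm deep in its top. Origin: centre of the underside; z up.
- top_tray: Loose aluminium tray on 4 legs, 190 (x) x 116 (y) mm, 0.4 kg, yaw within 0.35. Origin: centre, at the pin tips; z up. Legs at x +-83, y +-46 mm: 7 mm pins with tapered tips (z 0 to 9 mm), then 16 mm thick up to the plate (z 55). Floor at z 61, lip 5 mm. Seated (either way round), leg shoulders rest on the blocks: origin 7 mm above the base tray's; 56 mm free over the lower floor.
- handle (a point): Middle of the top edge of the top tray's handle, an upright grey bar across the middle of its floor: 12 mm thick (along the tray's x), 60 mm long (along its y), 35 mm high, from z 61 to 96 mm in the tray's frame. Axes as the tray's.
- long_objective: Slim steel microscope objective with a black band, standing upright, 45 mm high, round: 29 mm diameter from 5 to 34 mm of height, above that a cone narrowing to 16 mm; about 0.14 kg. Origin: centre of its underside; z up.
- short_objective: Stubby steel microscope objective with a black band and a broad lens on top, standing upright, 32 mm high, round: 35 mm diameter from 4 to 29 mm of height; about 0.13 kg. Origin: centre of its underside; z up.
- wide_pot: Closed grey sample pot with a flat white lid, standing upright, 42 mm high, 42 mm diameter with a lid of 44 mm diameter over the top 12 mm; about 0.08 kg. Origin: centre of its underside; z up.
- filter_cube: Black square filter cube of a microscope with a round glass window on top, 36 x 36 mm and 38 mm high, sides along its x and y, turned up to 0.5 rad; about 0.1 kg. Origin: centre of its underside; z up.
- narrow_pot: Not needed, leave it: closed pot like the wide one but only 26 mm in diameter, 42 mm high. Origin: centre of its underside.
- adapter_ring: Not needed, leave it: plain steel ring lying flat, 42 mm outside and 26 mm inside diameter, 18 mm high. Origin: centre of its underside.
Mind the look-alikes: they are no part of the job. What is shaped like the short_objective but red is not meant.

How it is judged (in metres and radians):
On the way, in this order (a step that is already met when the one before it is completed fails the run):
1. the long objective and the wide pot stand released in the base tray, one on either side of the divider (x of long_objective in the frame of base_tray between -0.09 and 0.09 m and y of long_objective in the frame of base_tray between -0.055 and 0.055 m and z of long_objective in the frame of base_tray between 0.002 and 0.01 m and angle between each of long_objective, wide_pot's own z axis and vertical below 0.1 rad and x of wide_pot in the frame of base_tray between -0.09 and 0.09 m and y of wide_pot in the frame of base_tray between -0.055 and 0.055 m and z of wide_pot in the frame of base_tray between 0.002 and 0.01 m and ((x of long_objective in the frame of base_tray above 0.01 m and x of wide_pot in the frame of base_tray below -0.01 m) or (x of long_objective in the frame of base_tray below -0.01 m and x of wide_pot in the frame of base_tray above 0.01 m)) and contact force between each of long_objective, wide_pot and the fingers below 0.2 N), for 0.2 s.
2. the top tray is stacked on the filled base tray, all pins in their sockets, and released (x of long_objective in the frame of base_tray between -0.09 and 0.09 m and y of long_objective in the frame of base_tray between -0.055 and 0.055 m and z of long_objective in the frame of base_tray between 0.002 and 0.01 m and angle between each of long_objective, wide_pot's own z axis and vertical below 0.1 rad and x of wide_pot in the frame of base_tray between -0.09 and 0.09 m and y of wide_pot in the frame of base_tray between -0.055 and 0.055 m and z of wide_pot in the frame of base_tray between 0.002 and 0.01 m and ((x of long_objective in the frame of base_tray above 0.01 m and x of wide_pot in the frame of base_tray below -0.01 m) or (x of long_objective in the frame of base_tray below -0.01 m and x of wide_pot in the frame of base_tray above 0.01 m)) and z of top_tray in the frame of base_tray between 0.004 and 0.0095 m and horizontal distance between top_tray and base_tray below 0.008 m and angle between the x axis of top_tray and the x axis of base_tray, either way round below 0.08 rad and angle between top_tray's own z axis and vertical below 0.03 rad and contact force between top_tray and the fingers below 0.2 N), for 0.2 s.
3. the short objective and the filter cube stand released in the top tray, one on either side of its handle (x of short_objective in the frame of top_tray between -0.09 and 0.09 m and y of short_objective in the frame of top_tray between -0.055 and 0.055 m and z of short_objective in the frame of top_tray between 0.057 and 0.065 m and angle between each of short_objective, filter_cube's own z axis and vertical below 0.1 rad and x of filter_cube in the frame of top_tray between -0.09 and 0.09 m and y of filter_cube in the frame of top_tray between -0.055 and 0.055 m and z of filter_cube in the frame of top_tray between 0.057 and 0.065 m and ((x of short_objective in the frame of top_tray above 0.01 m and x of filter_cube in the frame of top_tray below -0.01 m) or (x of short_objective in the frame of top_tray below -0.01 m and x of filter_cube in the frame of top_tray above 0.01 m)) and z of top_tray in the frame of base_tray between 0.004 and 0.0095 m and horizontal distance between top_tray and base_tray below 0.008 m and angle between the x axis of top_tray and the x axis of base_tray, either way round below 0.08 rad and angle between top_tray's own z axis and vertical below 0.03 rad and contact force between each of short_objective, filter_cube and the fingers below 0.2 N), for 0.2 s.
At the end, for the whole second after the job is handed in: Each kit stands on its tray floor (within 4 mm, 0.1 rad), its two things on opposite sides, over 10 mm off the middle; top tray seated: origin 4 to 9.5 mm above the base tray's, centres within 8 mm, axes within 0.08 rad, level within 0.03; all released and at rest (all of step 1 and all of step 3 and contact force between top_tray and the fingers below 0.2 N and linear speed of each of long_objective, wide_pot, short_objective, filter_cube, top_tray below 0.03 m/s); the robot touches nothing.
It fails at once if the narrow pot is pushed more than 20 mm or tipped over (distance of narrow_pot from where it was at the start of the episode above 0.02 m or angle between narrow_pot's own z axis and vertical above 0.3 rad).
It fails at once if the adapter ring is pushed more than 20 mm or tipped over (distance of adapter_ring from where it was at the start of the episode above 0.02 m or angle between adapter_ring's own z axis and vertical above 0.3 rad).
It also fails if it takes over 144 s, if anything falls off the work surface, if the arm or the gripper's body presses on something with over 40 N, if the wrist force passes 120 N, or if a joint passes its speed limit or range.

## Working session

There is one attempt and no reset: what is moved stays moved. The work goes in short steps, Python scripts to look and compute and a tool call to move; the robot and the scene stay as the last step left them, time stands still between calls to the robot, and variables do not carry over. Pictures are saved under pics/ and viewed, at most 14 in all, crops included, and the job is handed in when it is done.

Besides the shell and the picture viewer there is one more tool, called after "Emit:" as name(argument=value, ...) on one line, values as JSON. drive_tool: Moves the arm, as the interface text tells. Its arguments: {"type":"object","properties":{"rows":{"type":"array","items":{"type":"object","properties":{"fingers":{"type":"number"},"travel":{"type":"array","items":{"type":"number"}},"rotation":{"type":"array","items":{"type":"number"}}}}},"force":{"type":"number"}},"required":["rows"]}

```bash
ls; mkdir -p pics
cat > h.py <<'E'
import numpy as np, cv2
from rig import manip
def cam(n):
    p=manip.camera_params(n); f=200/np.tan(np.radians(p["vertical_fov"])/2)
    return f,p["cx"],p["cy"],p["k1"],np.array(p["extrinsics"])
def proj(c,P):
    f,cx,cy,k,E=c; P=np.atleast_2d(P); q=(P-E[:3,3])@E[:3,:3]
    s=q[:,:2]/q[:,2:]; r2=(s**2).sum(1,keepdims=True)
    return s*(1+k*r2)*f+[cx,cy]
def ray(c,uv):
    f,cx,cy,k,E=c; d=(np.array(uv,float)-[cx,cy])/f; s=d.copy()
    for _ in range(20): s=d/(1+k*(s@s))
    v=E[:3,:3]@np.array([s[0],s[1],1]); return E[:3,3],v/np.linalg.norm(v)
def onz(c,uv,z):
    o,v=ray(c,uv); return o+v*(z-o[2])/v[2]
def tri(l):
    A=np.zeros((3,3));b=np.zeros(3)
    for c,uv in l:
        o,v=ray(c,uv); M=np.eye(3)-np.outer(v,v); A+=M;b+=M@o
    return np.linalg.solve(A,b)
E
python3 - <<'E'
from h import *
for n in ["top","side"]:
    im=manip.capture(n); cv2.imwrite(f"pics/{n}0.png",im)
    print(n,cam(n))
    for t in ["base_tray","top_tray","handle","long_objective","short_objective","wide_pot","filter_cube","narrow_pot","adapter_ring"]:
        for r in manip.search_frame(t,n)[:3]: print(t,np.round(r["point"],3),round(r["confidence"],2), np.round(proj(cam(n),r["point"])[0]))
print(manip.get_obs()["orientation"],manip.get_obs()["time_s"])
E
```

```text
pics
top (np.float64(415.73164312551614), 320.41753078988194, 200.74025853607648, 0.03430561179715996, array([[ 0.02818413, -0.99266901,  0.1175325 ,  0.43046492],
       [-0.99855412, -0.02257497,  0.04878567, -0.01733458],
       [-0.04577473, -0.11873755, -0.99186999,  0.85380703],
       [ 0.        ,  0.        ,  0.        ,  1.        ]]))
base_tray [0.53  0.254 0.004] 0.55 [210. 199.]
top_tray [ 0.546 -0.254  0.057] 0.83 [466. 193.]
handle [ 0.549 -0.247  0.06 ] 0.81 [463. 191.]
long_objective [0.566 0.06  0.044] 0.65 [302. 180.]
short_objective [0.386 0.095 0.037] 0.73 [281. 272.]
short_objective [0.453 0.058 0.036] 0.51 [301. 238.]
wide_pot [ 0.446 -0.055  0.043] 0.63 [359. 243.]
narrow_pot [0.672 0.069 0.043] 0.57 [299. 128.]
adapter_ring [ 0.675 -0.063  0.018] 0.65 [365. 131.]
side (np.float64(425.5082392278419), 321.55402826708536, 200.85889873625032, 0.00813059594281976, array([[-0.86877525, -0.3112512 ,  0.38516523,  0.25642742],
       [-0.49488427,  0.51763657, -0.69795554,  0.508524  ],
       [ 0.01786389, -0.79697872, -0.60374316,  0.54515849],
       [ 0.        ,  0.        ,  0.        ,  1.        ]]))
base_tray [0.531 0.254 0.005] 0.82 [236. 350.]
top_tray [ 0.543 -0.239  0.06 ] 0.66 [373. 160.]
handle [ 0.544 -0.238  0.062] 0.7 [373. 159.]
long_objective [0.557 0.078 0.034] 0.84 [288. 255.]
short_objective [0.452 0.068 0.031] 0.96 [345. 275.]
short_objective [0.382 0.106 0.03 ] 0.78 [375. 309.]
wide_pot [ 0.442 -0.04   0.037] 0.62 [378. 236.]
filter_cube [ 0.546 -0.042  0.027] 0.75 [328. 221.]
narrow_pot [0.673 0.079 0.03 ] 0.59 [234. 233.]
adapter_ring [ 0.676 -0.061  0.017] 0.77 [277. 199.]
adapter_ring [0.528 0.258 0.004] 0.61 [236. 354.]
[[ 9.49916954e-01  3.12502448e-01  2.83267593e-05]
 [ 3.12502450e-01 -9.49916951e-01 -7.12358696e-05]
 [ 4.64668517e-06  7.65203419e-05 -9.99999997e-01]] 1.0
```

View pics/top0.png

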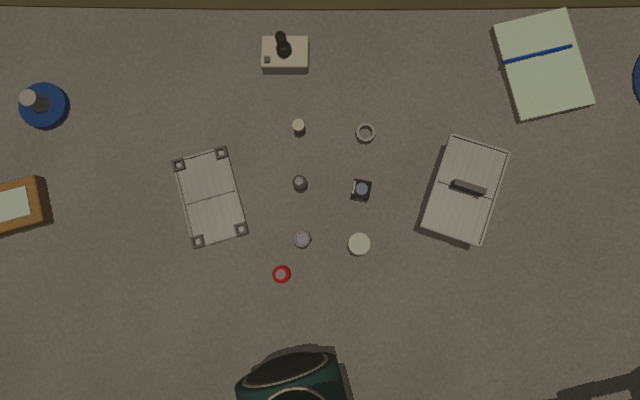

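View pics/side0.png

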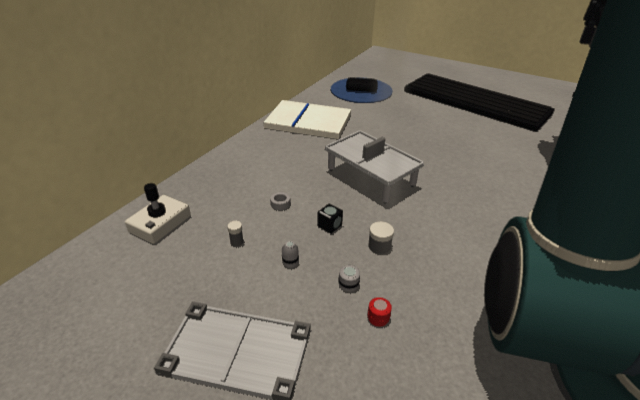

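Emit:
drive_tool(rows=[{"fingers": 85, "travel": [0, 0, -20], "rotation": [0, 0, 6.1]}, {"fingers": 85, "travel": [0, 0, -30], "rotation": [0, 0, 6.1]}, {"fingers": 85, "travel": [0, 0, -30], "rotation": [0, 0, 6]}, {"fingers": 85, "travel": [20, -30, -5], "rotation": [0, 0, 0]}, {"fingers": 85, "travel": [20, -30, -5], "rotation": [0, 0, 0]}, {"fingers": 85, "travel": [20, -30, -5], "rotation": [0, 0, 0]}, {"fingers": 85, "travel": [20, -30, -5], "rotation": [0, 0, 0]}, {"fingers": 85, "travel": [20, -30, -5], "rotation": [0, 0, 0]}, {"fingers": 85, "travel": [20, -30, -5], "rotation": [0, 0, 0]}, {"fingers": 85, "travel": [20, -30, 0], "rotation": [0, 0, 0]}, {"fingers": 85, "travel": [20, -30, 0], "rotation": [0, 0, 0]}, {"fingers": 85, "travel": [20, -30, 0], "rotation": [0, 0, 0]}])

```text
time_s: 2.0
tcp_pos: [0.3914, -0.3696, 0.3416]
orientation: [[1.0, -0.0, 0.0], [-0.0, -1.0, -0.0], [0.0, 0.0, -1.0]]
wrist_force: [1.0, -0.4, -0.5]
finger_gap: 0.0853
grasp_force: 0.0
```

Emit:
drive_tool(rows=[{"fingers": 85, "travel": [20, -30, 0], "rotation": [0, 0, 0]}, {"fingers": 85, "travel": [20, -30, 0], "rotation": [0, 0, 0]}, {"fingers": 85, "travel": [20, -30, 0], "rotation": [0, 0, 0]}, {"fingers": 85, "travel": [0, 0, 0], "rotation": [0, 0, 0]}, {"fingers": 85, "travel": [0, 0, 0], "rotation": [0, 0, 0]}])

```text
time_s: 2.42
tcp_pos: [0.4516, -0.2798, 0.3415]
orientation: [[1.0, 0.003, 0.0], [0.003, -1.0, -0.0], [0.0, 0.0, -1.0]]
wrist_force: [-1.0, -0.4, 0.6]
finger_gap: 0.0854
grasp_force: 0.0
```

```bash
cat > m.py <<'E'
from h import *
import sys
TH=["base_tray","top_tray","handle","long_objective","short_objective","wide_pot","filter_cube","narrow_pot","adapter_ring"]
def look(tag,things=TH):
    im=manip.capture("wrist"); c=cam("wrist"); cv2.imwrite(f"pics/{tag}.png",im); np.save(f"pics/{tag}.npy",np.array(c,dtype=object),allow_pickle=True)
    o=manip.get_obs(); print("tcp",np.round(o["tcp_pos"],4),"yaw",np.round(np.degrees(np.arctan2(o["orientation"][1][0],o["orientation"][0][0])),2),"t",o["time_s"],"gap",o["finger_gap"])
    print("cam",np.round(c[4],3).tolist())
    for t in things:
        for r in manip.search_frame(t,"wrist")[:3]: print(t,np.round(r["point"],4),round(r["confidence"],2),np.round(proj(c,r["point"])[0]))
    return im,c
if __name__=="__main__": look(sys.argv[1],sys.argv[2:] or TH)
E
python3 m.py w1
```

```text
tcp [ 0.451  -0.2808  0.3414] yaw 0.09 t 2.4667 gap 0.08488139049836105
cam [[0.002, -0.949, -0.315, 0.531], [-1.0, -0.002, -0.001, -0.28], [0.0, 0.315, -0.949, 0.482], [0.0, 0.0, 0.0, 1.0]]
base_tray [0.5175 0.236  0.0065] 0.87 [ 24. 119.]
top_tray [ 0.5633 -0.2525  0.0616] 0.59 [303.  83.]
handle [ 0.5611 -0.2533  0.0579] 0.93 [304.  85.]
long_objective [0.5639 0.0584 0.0372] 0.88 [102.  87.]
short_objective [0.453  0.051  0.0285] 0.79 [125. 157.]
short_objective [0.3849 0.0923 0.0328] 0.79 [109. 197.]
short_objective [ 0.5546 -0.0693  0.0365] 0.48 [184.  92.]
wide_pot [ 0.449  -0.0593  0.0425] 0.59 [185. 161.]
filter_cube [ 0.5546 -0.0652  0.0395] 0.57 [180.  91.]
narrow_pot [0.6763 0.0655 0.0324] 0.79 [84.  5.]
narrow_pot [0.4508 0.0528 0.0295] 0.48 [124. 159.]
adapter_ring [ 0.6682 -0.071   0.0169] 0.93 [181.  11.]
```

Emit:
drive_tool(rows=[{"fingers": 85, "travel": [10, -35, 0], "rotation": [0, 0, 0]}, {"fingers": 85, "travel": [10, -35, 0], "rotation": [0, 0, 0]}, {"fingers": 85, "travel": [10, -35, 0], "rotation": [0, 0, 0]}, {"fingers": 85, "travel": [10, -35, 0], "rotation": [0, 0, 0]}, {"fingers": 85, "travel": [10, -35, 0], "rotation": [0, 0, 0]}, {"fingers": 85, "travel": [10, -35, 0], "rotation": [0, 0, 0]}, {"fingers": 85, "travel": [10, -35, 0], "rotation": [0, 0, 0]}, {"fingers": 85, "travel": [10, -35, 0], "rotation": [0, 0, 0]}, {"fingers": 85, "travel": [0, 0, 0], "rotation": [0, 0, 0]}, {"fingers": 85, "travel": [0, 0, 0], "rotation": [0, 0, 0]}, {"fingers": 85, "travel": [0, 0, 0], "rotation": [0, 0, 0]}])

```text
time_s: 3.83
tcp_pos: [0.5308, -0.0015, 0.3412]
orientation: [[1.0, 0.0, -0.0], [0.0, -1.0, -0.0], [-0.0, 0.0, -1.0]]
wrist_force: [-0.3, 1.1, 0.1]
finger_gap: 0.085
grasp_force: 0.0
```

```bash
python3 m.py w2
```

```text
tcp [ 0.5307 -0.0019  0.3413] yaw -0.03 t 3.8833 gap 0.08498576305148581
cam [[-0.0, -0.949, -0.315, 0.611], [-1.0, 0.0, -0.0, -0.002], [0.0, 0.315, -0.949, 0.482], [0.0, 0.0, 0.0, 1.0]]
base_tray [0.5404 0.2559 0.0022] 0.8 [175. 150.]
top_tray [ 0.5606 -0.2477  0.061 ] 0.72 [484. 143.]
handle [ 0.5602 -0.2491  0.0576] 0.75 [484. 143.]
long_objective [0.5672 0.0625 0.0402] 0.82 [282. 136.]
short_objective [0.3872 0.0961 0.0337] 0.81 [268. 238.]
short_objective [0.4524 0.0582 0.031 ] 0.62 [288. 203.]
wide_pot [ 0.4484 -0.0552  0.0406] 0.92 [354. 207.]
narrow_pot [0.6831 0.0683 0.0405] 0.53 [274.  55.]
adapter_ring [ 0.6748 -0.0656  0.0181] 0.8 [364.  63.]
```

Emit:
drive_tool(rows=[{"fingers": 85, "travel": [5, -35, 0], "rotation": [0, 0, 0]}, {"fingers": 85, "travel": [5, -35, 0], "rotation": [0, 0, 0]}, {"fingers": 85, "travel": [5, -35, 0], "rotation": [0, 0, 0]}, {"fingers": 85, "travel": [5, -35, 0], "rotation": [0, 0, 0]}, {"fingers": 85, "travel": [0, -35, 0], "rotation": [0, 0, 0]}, {"fingers": 85, "travel": [0, -35, 0], "rotation": [0, 0, 0]}, {"fingers": 85, "travel": [0, 0, 0], "rotation": [0, 0, 0]}, {"fingers": 85, "travel": [0, 0, 0], "rotation": [0, 0, 0]}, {"fingers": 85, "travel": [0, 0, 0], "rotation": [0, 0, 0]}])

```text
time_s: 5.08
tcp_pos: [0.5508, 0.2086, 0.3412]
orientation: [[1.0, 0.001, -0.0], [0.001, -1.0, -0.0], [-0.0, 0.0, -1.0]]
wrist_force: [-0.7, 0.8, 0.8]
finger_gap: 0.0849
grasp_force: 0.0
```

```bash
python3 m.py w3
```

```text
tcp [0.5509 0.2081 0.3414] yaw -0.02 t 5.1333 gap 0.08524955876876619
cam [[-0.0, -0.949, -0.315, 0.631], [-1.0, 0.0, -0.0, 0.208], [0.0, 0.315, -0.949, 0.482], [0.0, 0.0, 0.0, 1.0]]
base_tray [0.5395 0.2556 0.0033] 0.87 [295. 162.]
top_tray [ 0.5483 -0.2371  0.0632] 0.72 [602. 165.]
handle [ 0.5479 -0.2349  0.0573] 0.84 [597. 165.]
handle [0.5681 0.0715 0.0368] 0.42 [408. 148.]
long_objective [0.5665 0.069  0.0368] 0.73 [409. 149.]
short_objective [0.4578 0.0634 0.0282] 0.58 [405. 211.]
short_objective [0.3875 0.1018 0.0314] 0.58 [381. 247.]
short_objective [ 0.556  -0.0502  0.0386] 0.28 [482. 156.]
wide_pot [ 0.4518 -0.0488  0.0451] 0.93 [472. 217.]
wide_pot [ 0.6723 -0.0645  0.0153] 0.33 [494.  81.]
filter_cube [ 0.5566 -0.05    0.0351] 0.65 [480. 156.]
narrow_pot [0.6829 0.075  0.0423] 0.69 [414.  70.]
narrow_pot [ 0.5567 -0.0491  0.0379] 0.52 [481. 156.]
narrow_pot [ 0.6726 -0.0638  0.0178] 0.35 [495.  81.]
adapter_ring [ 0.6734 -0.0638  0.0174] 0.72 [495.  80.]
```

View pics/w2.png

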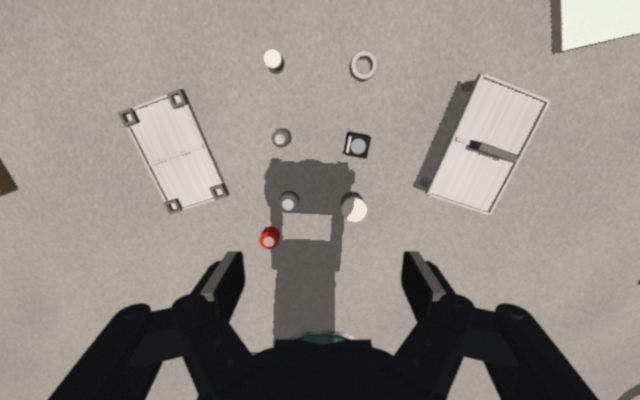

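View pics/w3.png

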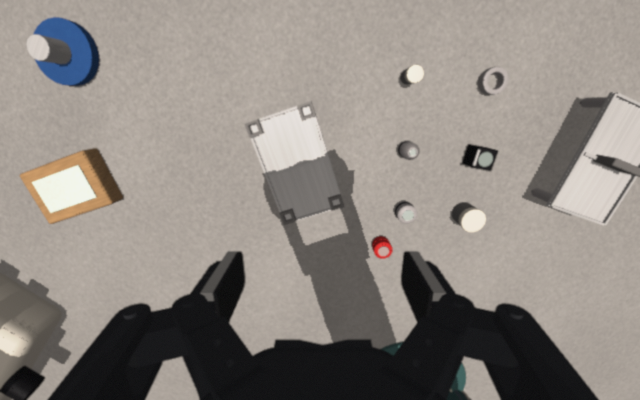

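```bash
cat > fit.py <<'E'
from h import *
from scipy.optimize import least_squares
L=lambda t: tuple(np.load(f"pics/{t}.npy",allow_pickle=True))
C={"top":cam("top"),"side":cam("side"),"w2":L("w2"),"w3":L("w3")}
def fit(obs,mx,my,z):
    S=[(-1,-1),(-1,1),(1,-1),(1,1)]
    def m(p):
        c,s=np.cos(p[2]),np.sin(p[2])
        return [[p[0]+c*mx*a-s*my*b,p[1]+s*mx*a+c*my*b,p[3]] for a,b in S]
    def pts(p,ks): return np.concatenate([(proj(C[k],m(p))-np.array(obs[k])).ravel() for k in ks])
    for ks in [list(obs)]+[[k] for k in obs]:
        if len(ks)>1: r=least_squares(lambda p:pts(p,ks),[.54,0.2,0,z])
        else: r=least_squares(lambda p:pts(p.tolist()+[z],ks),[.54,.2,0])
        print(ks,np.round(r.x,4),"yawdeg",round(np.degrees(r.x[2]),2),"rms",round(np.sqrt(np.mean(r.fun**2)),2))
# order (-x,-y),(-x,+y),(+x,-y),(+x,+y)
print("base");fit({"top":[(241,229),(198,241),(221,153),(179,165)],"side":[(301,329),(284,388),(196,310),(167,364)],
 "w2":[(217,191),(174,206),(178,98),(130,118)],"w3":[(336,202),(288,216),(307,111),(255,128)]},.083,.046,.016)
print("top");fit({"top":[(481,245),(418,230),(510,153),(453,135)],"w2":[(491,213),(428,191),(548,101),(483,75)],"side":[(422,163),(384,180),(362,133),(326,149)]},.095,.058,.066)
for n in ["long_objective","short_objective","wide_pot","narrow_pot"]:
    pass
P={"long":{"w2":(282,136),"w3":(409,149),"top":(302,180)},"short":{"w2":(288,203),"w3":(405,211),"top":(301,238)},"wide":{"w2":(354,207),"w3":(472,217),"top":(359,243)},"cube":{"w2":(357,146),"w3":(481,157),"top":(361,188)}}
for n,d in P.items(): print(n,np.round(tri([(C[k],v) for k,v in d.items()]),4))
E
python3 fit.py
```

```text
base
['top', 'side', 'w2', 'w3'] [0.5325 0.2521 0.3091 0.0108] yawdeg 17.71 rms 0.78
['top'] [0.5333 0.2518 0.3069] yawdeg 17.59 rms 0.44
['side'] [0.5291 0.2536 0.3168] yawdeg 18.15 rms 0.42
['w2'] [0.5333 0.2493 0.3045] yawdeg 17.45 rms 1.31
['w3'] [0.5336 0.252  0.3023] yawdeg 17.32 rms 0.81
top
['top', 'w2', 'side'] [ 0.5516 -0.2542 -0.321   0.0588] yawdeg -18.39 rms 2.08
['top'] [ 0.5501 -0.2504 -0.3102] yawdeg -17.77 rms 1.89
['w2'] [ 0.5516 -0.2507 -0.3143] yawdeg -18.01 rms 2.44
['side'] [ 0.5507 -0.2489 -0.3665] yawdeg -21.0 rms 2.22
long [0.5671 0.0639 0.0256]
short [0.4523 0.0601 0.0205]
wide [ 0.4466 -0.0556  0.0327]
cube [ 0.5531 -0.0566  0.0296]
```

Emit:
drive_tool(rows=[{"fingers": 60, "travel": [3, 29, 30], "rotation": [0, 0, 0]}, {"fingers": 60, "travel": [3, 29, 30], "rotation": [0, 0, 0]}, {"fingers": 60, "travel": [3, 29, 30], "rotation": [0, 0, 0]}, {"fingers": 60, "travel": [3, 29, 30], "rotation": [0, 0, 0]}, {"fingers": 60, "travel": [4, 28, 30], "rotation": [0, 0, 0]}, {"fingers": 60, "travel": [0, 0, 35], "rotation": [0, 0, 0]}, {"fingers": 60, "travel": [0, 0, 35], "rotation": [0, 0, 0]}, {"fingers": 60, "travel": [0, 0, 20], "rotation": [0, 0, 0]}, {"fingers": 60, "travel": [0, 0, 10], "rotation": [0, 0, 0]}, {"fingers": 60, "travel": [0, 0, 0], "rotation": [0, 0, 0]}, {"fingers": 60, "travel": [0, 0, 0], "rotation": [0, 0, 0]}, {"fingers": 60, "travel": [0, 0, 0], "rotation": [0, 0, 0]}], force=35)

```text
time_s: 6.58
tcp_pos: [0.5676, 0.0655, 0.0938]
orientation: [[1.0, 0.0, 0.002], [0.0, -1.0, 0.0], [0.002, -0.0, -1.0]]
wrist_force: [-0.6, 0.9, 0.4]
finger_gap: 0.0599
grasp_force: 0.0
```

```bash
python3 m.py w4 long_objective wide_pot filter_cube short_objective
```

```text
tcp [0.5677 0.0655 0.0938] yaw 0.02 t 6.6333 gap 0.05979385275750344
cam [[0.001, -0.95, -0.313, 0.647], [-1.0, -0.001, -0.0, 0.066], [-0.0, 0.313, -0.95, 0.235], [0.0, 0.0, 0.0, 1.0]]
long_objective [0.5741 0.0673 0.0369] 0.85 [321. 209.]
wide_pot [ 0.4359 -0.0412  0.0389] 0.65 [438. 349.]
filter_cube [ 0.5601 -0.0525  0.0348] 0.65 [472. 224.]
short_objective [0.4627 0.0625 0.028 ] 0.85 [326. 319.]
```

View pics/w4.png

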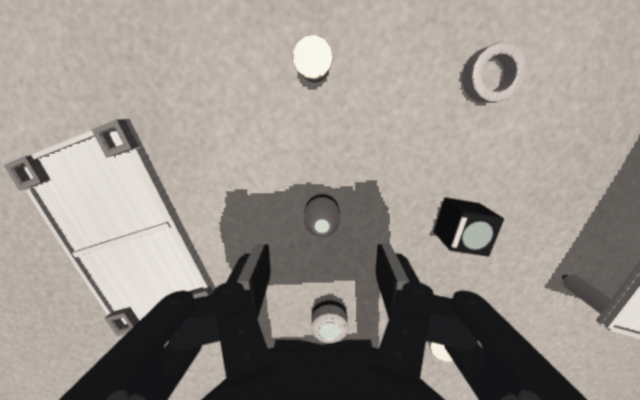

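Run:
```python
from h import *
L=lambda t: tuple(np.load(f"pics/{t}.npy",allow_pickle=True))
c=L("w4")
print(onz(c,(321,226),.045),"short",onz(c,(330,329),.032),"cube",onz(c,(477,235),.038))
print(proj(c,[[.5677,.0655,.019]]))
for p in [(439,202),(452,198),(503,217),(490,254),(441,250)]: print(onz(c,p,.038))
```

```text
[0.56342929 0.06691315 0.045     ] short [0.4542429  0.05884441 0.032     ] cube [ 0.55236277 -0.05657308  0.038     ]
[[322.8731078  208.54215684]]
[ 0.57998573 -0.02225546  0.038     ]
[ 0.58317329 -0.03177175  0.038     ]
[ 0.56765895 -0.07458194  0.038     ]
[ 0.53523946 -0.07058183  0.038     ]
[ 0.53922022 -0.02942127  0.038     ]
```

Emit:
drive_tool(rows=[{"fingers": 60, "travel": [-4, 0, 25], "rotation": [0, 0, 0]}, {"fingers": 60, "travel": [0, 0, 25], "rotation": [0, 0, 0]}, {"fingers": 60, "travel": [0, 0, 25], "rotation": [0, 0, 0]}, {"fingers": 60, "travel": [0, 0, 14], "rotation": [0, 0, 0]}, {"fingers": 60, "travel": [0, 0, 0], "rotation": [0, 0, 0]}, {"fingers": 24, "travel": [0, 0, 0], "rotation": [0, 0, 0]}, {"fingers": 24, "travel": [0, 0, 0], "rotation": [0, 0, 0]}, {"fingers": 24, "travel": [0, 0, 0], "rotation": [0, 0, 0]}, {"fingers": 24, "travel": [0, 0, 0], "rotation": [0, 0, 0]}, {"fingers": 24, "travel": [0, 0, 0], "rotation": [0, 0, 0]}, {"fingers": 24, "travel": [0, 0, 0], "rotation": [0, 0, 0]}], force=35)

```text
time_s: 7.75
tcp_pos: [0.5638, 0.0654, 0.0047]
orientation: [[1.0, 0.0, 0.003], [0.0, -1.0, 0.0], [0.003, -0.0, -1.0]]
wrist_force: [-1.2, -0.0, 7.8]
finger_gap: 0.0275
grasp_force: 34.6
```

Emit:
drive_tool(rows=[{"fingers": 24, "travel": [0, 0, -20], "rotation": [0, 0, 0]}, {"fingers": 24, "travel": [0, 0, -20], "rotation": [0, 0, 0]}, {"fingers": 24, "travel": [0, 0, -20], "rotation": [0, 0, 0]}, {"fingers": 24, "travel": [1, -28, 0], "rotation": [0, 0, 0]}, {"fingers": 24, "travel": [1, -28, 0], "rotation": [0, 0, 0]}, {"fingers": 24, "travel": [1, -29, 0], "rotation": [0, 0, 0]}, {"fingers": 24, "travel": [1, -29, 0], "rotation": [0, 0, 0]}, {"fingers": 24, "travel": [1, -29, 0], "rotation": [0, 0, 0]}, {"fingers": 24, "travel": [2, -28, 0], "rotation": [0, 0, 0]}, {"fingers": 24, "travel": [2, -28, 0], "rotation": [0, 0, 0]}, {"fingers": 24, "travel": [0, 0, 0], "rotation": [0, 0, 0]}, {"fingers": 24, "travel": [0, 0, 0], "rotation": [0, 0, 0]}])

```text
time_s: 8.75
tcp_pos: [0.5717, 0.2655, 0.0633]
orientation: [[1.0, 0.002, 0.001], [0.002, -1.0, 0.0], [0.001, -0.0, -1.0]]
wrist_force: [-0.6, -0.6, -1.1]
finger_gap: 0.0277
grasp_force: 35.1
```

```bash
python3 m.py w5 long_objective base_tray
```

```text
tcp [0.5717 0.2646 0.0632] yaw 0.07 t 8.8 gap 0.027606179505280964
cam [[0.001, -0.949, -0.315, 0.652], [-1.0, -0.001, -0.001, 0.265], [0.0, 0.315, -0.949, 0.204], [0.0, 0.0, 0.0, 1.0]]
long_objective [0.5811 0.2652 0.0971] 0.95 [322. 273.]
base_tray [0.5831 0.2585 0.0034] 0.78 [331. 201.]
```

View pics/w5.png

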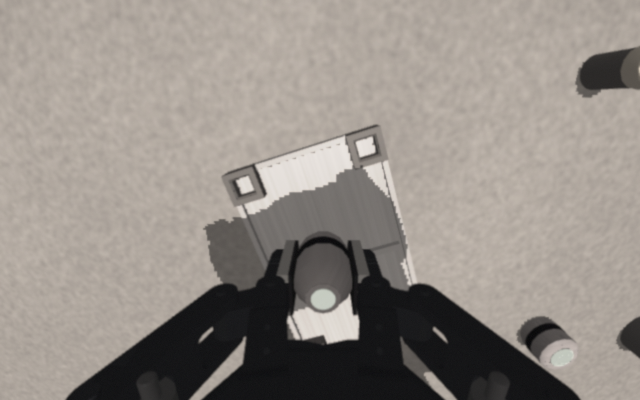

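Run:
```python
from h import *
L=lambda t: tuple(np.load(f"pics/{t}.npy",allow_pickle=True))
c=L("w5")
a=onz(c,(244.5,184),.016);b=onz(c,(366,146),.016);print(a,b,np.linalg.norm(a-b), np.degrees(np.arctan2(*(a-b)[:2])))
m=(a+b)/2; t=np.arctan2(-(a-b)[0],(a-b)[1]); print(np.degrees(t), m[:2]-.083*np.array([np.cos(t),np.sin(t)]))
```

```text
[0.60021582 0.31990523 0.016     ] [0.62684456 0.23562823 0.016     ] 0.08838384029551712 -17.534812057306443
17.534812057306443 [0.53438686 0.25276006]
```

Emit:
drive_tool(rows=[{"fingers": 24, "travel": [0, 0, 25], "rotation": [0, 0, 0]}, {"fingers": 24, "travel": [0, 0, 17], "rotation": [0, 0, 0]}, {"fingers": 24, "travel": [0, 0, 7], "rotation": [0, 0, 0]}, {"fingers": 24, "travel": [0, 0, 3], "rotation": [0, 0, 0]}, {"fingers": 24, "travel": [0, 0, 0], "rotation": [0, 0, 0]}, {"fingers": 24, "travel": [0, 0, 0], "rotation": [0, 0, 0]}])

```text
time_s: 9.4
tcp_pos: [0.5722, 0.2639, 0.0116]
orientation: [[1.0, -0.001, 0.001], [-0.001, -1.0, 0.0], [0.001, -0.0, -1.0]]
wrist_force: [0.0, -0.1, -0.7]
finger_gap: 0.028
grasp_force: 35.0
```

Emit:
drive_tool(rows=[{"fingers": 24, "travel": [0, 0, 1], "rotation": [0, 0, 0]}, {"fingers": 50, "travel": [0, 0, 0], "rotation": [0, 0, 0]}, {"fingers": 50, "travel": [0, 0, 0], "rotation": [0, 0, 0]}, {"fingers": 50, "travel": [0, 0, 0], "rotation": [0, 0, 0]}, {"fingers": 50, "travel": [0, 0, -10], "rotation": [0, 0, 0]}, {"fingers": 50, "travel": [0, 0, -30], "rotation": [0, 0, 0]}, {"fingers": 50, "travel": [0, 0, -35], "rotation": [0, 0, 0]}, {"fingers": 50, "travel": [0, 0, -35], "rotation": [0, 0, 0]}, {"fingers": 70, "travel": [-12, 32, 0], "rotation": [0, 0, 0]}, {"fingers": 70, "travel": [-12, 32, 0], "rotation": [0, 0, 0]}, {"fingers": 70, "travel": [-12, 32, 0], "rotation": [0, 0, 0]}, {"fingers": 70, "travel": [-12, 32, 0], "rotation": [0, 0, 0]}])

```text
time_s: 10.4
tcp_pos: [0.523, 0.1352, 0.1207]
orientation: [[1.0, 0.001, 0.001], [0.001, -1.0, 0.0], [0.001, -0.0, -1.0]]
wrist_force: [0.9, -0.6, -0.0]
finger_gap: 0.07
grasp_force: 0.0
```

Emit:
drive_tool(rows=[{"fingers": 70, "travel": [-12, 32, 0], "rotation": [0, 0, 0]}, {"fingers": 70, "travel": [-12, 32, 0], "rotation": [0, 0, 0]}, {"fingers": 70, "travel": [-12, 32, 0], "rotation": [0, 0, 0]}, {"fingers": 70, "travel": [-12, 32, 0], "rotation": [0, 0, 0]}, {"fingers": 70, "travel": [-13, 32, 0], "rotation": [0, 0, 0]}, {"fingers": 70, "travel": [-14, 32, 0], "rotation": [0, 0, 0]}, {"fingers": 70, "travel": [0, 0, 0], "rotation": [0, 0, 0]}, {"fingers": 70, "travel": [0, 0, 0], "rotation": [0, 0, 0]}, {"fingers": 70, "travel": [0, 0, 0], "rotation": [0, 0, 0]}])

```text
time_s: 11.15
tcp_pos: [0.449, -0.0556, 0.1205]
orientation: [[1.0, -0.001, 0.001], [-0.001, -1.0, 0.0], [0.001, -0.0, -1.0]]
wrist_force: [-0.4, 0.1, -0.5]
finger_gap: 0.0697
grasp_force: 0.0
```

```bash
python3 m.py w6 long_objective wide_pot filter_cube short_objective handle top_tray; python3 -c "
import cv2,numpy as np
from h import *
a=manip.capture('top');cv2.imwrite('pics/top1.png',a)
w=cv2.imread('pics/w6.png');s=cv2.resize(a[120:260,150:330],None,fx=2,fy=2)
w=np.vstack([w[:,:],np.zeros((200,640,3),np.uint8)]);w[400:,:360]=s[:200]
cv2.imwrite('pics/w6b.png',w)"
```

```text
tcp [ 0.4491 -0.0552  0.1203] yaw 0.03 t 11.2 gap 0.06989070711032129
cam [[0.001, -0.949, -0.315, 0.529], [-1.0, -0.001, -0.0, -0.055], [0.0, 0.315, -0.949, 0.261], [0.0, 0.0, 0.0, 1.0]]
wide_pot [ 0.4473 -0.0545  0.04  ] 0.9 [322. 208.]
filter_cube [ 0.5533 -0.0586  0.0387] 0.91 [328.  73.]
short_objective [0.4559 0.0555 0.0286] 0.95 [198. 194.]
short_objective [0.3846 0.0934 0.0302] 0.57 [169. 265.]
handle [ 0.5249 -0.227   0.0604] 0.64 [563. 116.]
top_tray [ 0.5265 -0.2274  0.0635] 0.76 [567. 114.]
```

View pics/w6b.png

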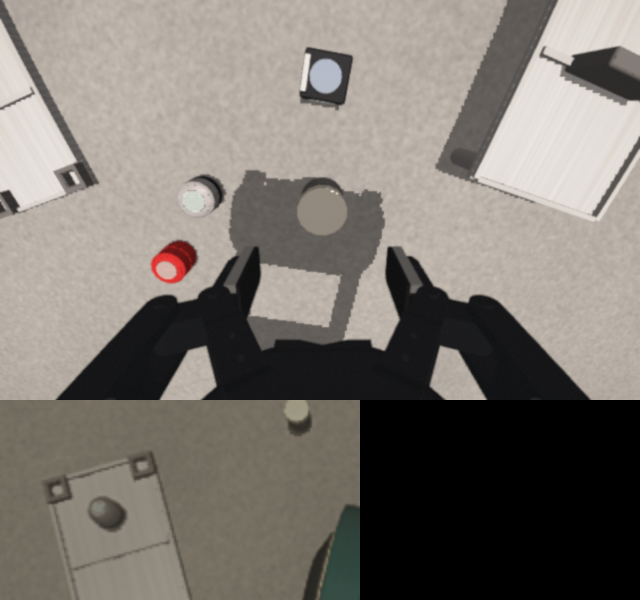

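Run:
```python
from h import *
c=tuple(np.load("pics/w6.npy",allow_pickle=True))
print("pot",onz(c,(322,210.5),.042),"cube win",onz(c,(326,76),.038),"short",onz(c,(196,200),.032))
for p in [(309,48),(352,54),(345,104),(301,97)]: print(onz(c,p,.038)[:2])
```

```text
pot [ 0.44594817 -0.05444504  0.042     ] cube win [ 0.55140254 -0.05740705  0.038     ] short [0.45184882 0.05640247 0.032     ]
[ 0.57038133 -0.04498827]
[ 0.56644623 -0.0763283 ]
[ 0.53149854 -0.07203243]
[ 0.53655148 -0.0384693 ]
```

Emit:
drive_tool(rows=[{"fingers": 70, "travel": [-3, -1, 30], "rotation": [0, 0, 0]}, {"fingers": 70, "travel": [0, 0, 30], "rotation": [0, 0, 0]}, {"fingers": 70, "travel": [0, 0, 30], "rotation": [0, 0, 0]}, {"fingers": 70, "travel": [0, 0, 18], "rotation": [0, 0, 0]}, {"fingers": 70, "travel": [0, 0, 4], "rotation": [0, 0, 0]}, {"fingers": 70, "travel": [0, 0, 0], "rotation": [0, 0, 0]}, {"fingers": 36, "travel": [0, 0, 0], "rotation": [0, 0, 0]}, {"fingers": 36, "travel": [0, 0, 0], "rotation": [0, 0, 0]}, {"fingers": 36, "travel": [0, 0, 0], "rotation": [0, 0, 0]}, {"fingers": 36, "travel": [0, 0, 0], "rotation": [0, 0, 0]}, {"fingers": 36, "travel": [0, 0, 0], "rotation": [0, 0, 0]}, {"fingers": 36, "travel": [0, 0, 0], "rotation": [0, 0, 0]}])

```text
time_s: 12.55
tcp_pos: [0.4467, -0.0548, 0.0096]
orientation: [[1.0, 0.0, 0.003], [0.0, -1.0, -0.0], [0.003, 0.0, -1.0]]
wrist_force: [-1.2, 0.9, 6.0]
finger_gap: 0.0426
grasp_force: 34.8
```

Emit:
drive_tool(rows=[{"fingers": 36, "travel": [0, 0, -20], "rotation": [0, 0, 0]}, {"fingers": 36, "travel": [0, 0, -25], "rotation": [0, 0, 0]}, {"fingers": 36, "travel": [0, 0, -25], "rotation": [0, 0, 0]}, {"fingers": 36, "travel": [5, -33, 0], "rotation": [0, 0, 0]}, {"fingers": 36, "travel": [5, -33, 0], "rotation": [0, 0, 0]}, {"fingers": 36, "travel": [5, -33, 0], "rotation": [0, 0, 0]}, {"fingers": 36, "travel": [5, -33, 0], "rotation": [0, 0, 0]}, {"fingers": 36, "travel": [5, -33, 0], "rotation": [0, 0, 0]}, {"fingers": 36, "travel": [5, -33, 0], "rotation": [0, 0, 0]}, {"fingers": 36, "travel": [5, -33, 0], "rotation": [0, 0, 0]}, {"fingers": 36, "travel": [6, -32, 0], "rotation": [0, 0, 0]}, {"fingers": 36, "travel": [6, -32, 0], "rotation": [0, 0, 0]}])

```text
time_s: 13.55
tcp_pos: [0.4931, 0.2423, 0.0791]
orientation: [[1.0, 0.001, 0.002], [0.001, -1.0, 0.001], [0.002, -0.001, -1.0]]
wrist_force: [0.8, 0.1, -0.8]
finger_gap: 0.0433
grasp_force: 35.9
```

Emit:
drive_tool(rows=[{"fingers": 36, "travel": [0, 0, 0], "rotation": [0, 0, 0]}, {"fingers": 36, "travel": [0, 0, 25], "rotation": [0, 0, 0]}, {"fingers": 36, "travel": [0, 0, 25], "rotation": [0, 0, 0]}, {"fingers": 36, "travel": [0, 0, 9], "rotation": [0, 0, 0]}, {"fingers": 36, "travel": [0, 0, 4], "rotation": [0, 0, 0]}, {"fingers": 36, "travel": [0, 0, 0], "rotation": [0, 0, 0]}, {"fingers": 36, "travel": [0, 0, 0], "rotation": [0, 0, 0]}])

```text
time_s: 14.13
tcp_pos: [0.4933, 0.2403, 0.0162]
orientation: [[1.0, -0.0, 0.001], [-0.0, -1.0, 0.001], [0.001, -0.001, -1.0]]
wrist_force: [0.2, -0.8, -1.1]
finger_gap: 0.0424
grasp_force: 36.3
```

Emit:
drive_tool(rows=[{"fingers": 60, "travel": [0, 0, 0.5], "rotation": [0, 0, 0]}, {"fingers": 60, "travel": [0, 0, 0], "rotation": [0, 0, 0]}, {"fingers": 60, "travel": [0, 0, 0], "rotation": [0, 0, 0]}, {"fingers": 60, "travel": [0, 0, -10], "rotation": [0, 0, 0]}, {"fingers": 60, "travel": [0, 0, -30], "rotation": [0, 0, 0]}, {"fingers": 60, "travel": [0, 0, -35], "rotation": [0, 0, 0]}, {"fingers": 60, "travel": [0, 0, -35], "rotation": [0, 0, 0]}, {"fingers": 60, "travel": [10, 0, -35], "rotation": [0, 0, 0]}, {"fingers": 60, "travel": [20, 0, -20], "rotation": [0, 0, 0]}, {"fingers": 60, "travel": [30, 0, 0], "rotation": [0, 0, 0]}, {"fingers": 60, "travel": [0, 0, 0], "rotation": [0, 0, 0]}, {"fingers": 60, "travel": [0, 0, 0], "rotation": [0, 0, 0]}])

```text
time_s: 15.13
tcp_pos: [0.5534, 0.2401, 0.1797]
orientation: [[1.0, -0.001, -0.0], [-0.001, -1.0, -0.0], [-0.0, 0.0, -1.0]]
wrist_force: [-0.3, 0.5, 0.8]
finger_gap: 0.0602
grasp_force: 0.0
```

```bash
python3 m.py w7 long_objective wide_pot base_tray; python3 -c "
from h import *
o=manip.get_obs();print(o['joint_pos'],o['tcp_pos'])"
```

```text
tcp [0.5526 0.2401 0.1793] yaw -0.02 t 15.1833 gap 0.06004596657555297
cam [[0.0, -0.949, -0.316, 0.633], [-1.0, 0.0, -0.0, 0.24], [0.0, 0.316, -0.949, 0.32], [0.0, 0.0, 0.0, 1.0]]
long_objective [0.5785 0.2626 0.0472] 0.81 [300. 164.]
wide_pot [0.4993 0.2416 0.0499] 0.78 [321. 237.]
wide_pot [0.5815 0.2622 0.047 ] 0.75 [301. 161.]
base_tray [0.5478 0.255  0.0066] 0.92 [310. 183.]
[ 2.10943634e+01 -1.33690017e+00  9.56793418e+01  3.80699298e-03
  8.56756782e+01  1.11073705e+02] [0.55204471 0.24030602 0.17934107]
```

View pics/w7.png

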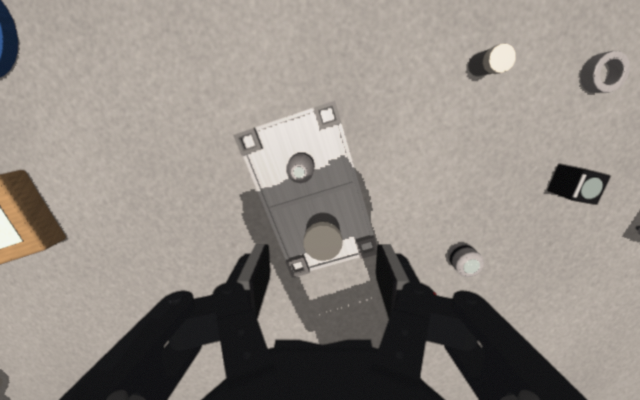

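Run:
```python
from h import *
import fit
fit.C["w7"]=tuple(np.load("pics/w7.npy",allow_pickle=True))
print("----");fit.fit({"w7":[(366,244),(298,265),(327,116),(249,141)]},.083,.046,.016)
```

```text
base
['top', 'side', 'w2', 'w3'] [0.5325 0.2521 0.3091 0.0108] yawdeg 17.71 rms 0.78
['top'] [0.5333 0.2518 0.3069] yawdeg 17.59 rms 0.44
['side'] [0.5291 0.2536 0.3168] yawdeg 18.15 rms 0.42
['w2'] [0.5333 0.2493 0.3045] yawdeg 17.45 rms 1.31
['w3'] [0.5336 0.252  0.3023] yawdeg 17.32 rms 0.81
top
['top', 'w2', 'side'] [ 0.5516 -0.2542 -0.321   0.0588] yawdeg -18.39 rms 2.08
['top'] [ 0.5501 -0.2504 -0.3102] yawdeg -17.77 rms 1.89
['w2'] [ 0.5516 -0.2507 -0.3143] yawdeg -18.01 rms 2.44
['side'] [ 0.5507 -0.2489 -0.3665] yawdeg -21.0 rms 2.22
long [0.5671 0.0639 0.0256]
short [0.4523 0.0601 0.0205]
wide [ 0.4466 -0.0556  0.0327]
cube [ 0.5531 -0.0566  0.0296]
----
['w7'] [0.5334 0.2535 0.3097] yawdeg 17.74 rms 2.08
['w7'] [0.5334 0.2535 0.3097] yawdeg 17.74 rms 2.08
```

Emit:
drive_tool(rows=[{"fingers": 60, "travel": [0, 0, -5], "rotation": [0, 0, -6.6]}, {"fingers": 60, "travel": [0, 0, -5], "rotation": [0, 0, -6.6]}, {"fingers": 60, "travel": [0, 0, -5], "rotation": [0, 0, -6.6]}, {"fingers": 60, "travel": [0, 0, -5], "rotation": [0, 0, -6.6]}, {"fingers": 60, "travel": [0, 0, -5], "rotation": [0, 0, -6.6]}, {"fingers": 60, "travel": [0, 0, -5], "rotation": [0, 0, -6.6]}, {"fingers": 60, "travel": [0, 0, -5], "rotation": [0, 0, -6.6]}, {"fingers": 60, "travel": [0, 0, -5], "rotation": [0, 0, -6.6]}, {"fingers": 60, "travel": [0, 0, -5], "rotation": [0, 0, -6.6]}, {"fingers": 60, "travel": [0, 0, -5], "rotation": [0, 0, -6.6]}, {"fingers": 60, "travel": [0, 0, 0], "rotation": [0, 0, -6]}])

```text
time_s: 16.25
tcp_pos: [0.5523, 0.2405, 0.2306]
orientation: [[0.303, 0.953, 0.001], [0.953, -0.303, 0.001], [0.001, 0.001, -1.0]]
wrist_force: [-0.1, 0.5, 0.1]
finger_gap: 0.06
grasp_force: 0.0
```

Emit:
drive_tool(rows=[{"fingers": 60, "travel": [-33, 11, 0], "rotation": [0, 0, 0]}, {"fingers": 60, "travel": [-33, 11, 0], "rotation": [0, 0, 0]}, {"fingers": 60, "travel": [-33, 11, 0], "rotation": [0, 0, 0]}, {"fingers": 60, "travel": [-33, 11, 0], "rotation": [0, 0, 0]}, {"fingers": 60, "travel": [-33, 11, 0], "rotation": [0, 0, 0]}, {"fingers": 60, "travel": [-33, 11, 0], "rotation": [0, 0, 0]}, {"fingers": 60, "travel": [-33, 11, 0], "rotation": [0, 0, 0]}, {"fingers": 60, "travel": [-33, 11, 0], "rotation": [0, 0, 0]}, {"fingers": 60, "travel": [-33, 11, 0], "rotation": [0, 0, 0]}, {"fingers": 60, "travel": [-33, 11, 0], "rotation": [0, 0, 0]}, {"fingers": 60, "travel": [-33, 11, 0], "rotation": [0, 0, 0]}, {"fingers": 60, "travel": [-33, 11, 0], "rotation": [0, 0, 0]}])

```text
time_s: 17.25
tcp_pos: [0.5552, -0.1784, 0.2296]
orientation: [[0.309, 0.951, 0.0], [0.951, -0.309, -0.0], [0.0, 0.0, -1.0]]
wrist_force: [1.1, 1.0, -0.4]
finger_gap: 0.0601
grasp_force: 0.0
```

Emit:
drive_tool(rows=[{"fingers": 60, "travel": [-33, 11, 0], "rotation": [0, 0, 0]}, {"fingers": 60, "travel": [-33, 11, 0], "rotation": [0, 0, 0]}, {"fingers": 60, "travel": [0, 0, 0], "rotation": [0, 0, 0]}, {"fingers": 60, "travel": [0, 0, 0], "rotation": [0, 0, 0]}, {"fingers": 60, "travel": [0, 0, 0], "rotation": [0, 0, 0]}])

```text
time_s: 17.67
tcp_pos: [0.5562, -0.2461, 0.2293]
orientation: [[0.309, 0.951, -0.0], [0.951, -0.309, 0.0], [0.0, -0.0, -1.0]]
wrist_force: [0.1, 1.0, 0.0]
finger_gap: 0.06
grasp_force: 0.0
```

```bash
python3 m.py w8 top_tray handle
```

```text
tcp [ 0.5564 -0.2457  0.2294] yaw 72.05 t 17.7167 gap 0.06024656453105211
cam [[0.951, -0.292, -0.097, 0.58], [-0.308, -0.903, -0.3, -0.168], [0.001, 0.315, -0.949, 0.37], [0.0, 0.0, 0.0, 1.0]]
top_tray [ 0.5542 -0.2461  0.0611] 0.98 [322. 182.]
handle [ 0.5537 -0.2457  0.0591] 0.89 [321. 181.]
```

View pics/w8.png

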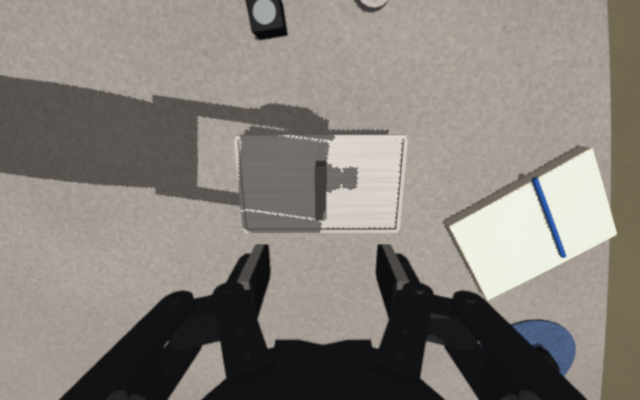

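```bash
python3 - <<'E' | sed '1,/----/d'
from h import *
import fit
c=fit.C["w8"]=tuple(np.load("pics/w8.npy",allow_pickle=True))
print("----");fit.fit({"w8":[(245,232),(237,136),(399,231),(407,136)]},.095,.058,.066)
print(onz(c,(321,161),.096),onz(c,(320.5,219),.096))
im=cv2.imread("pics/w8.png");cv2.imwrite("pics/w8c.png",cv2.resize(im[120:250,220:420],None,fx=4,fy=4,interpolation=cv2.INTER_CUBIC))
E
```

```text
['w8'] [ 0.5531 -0.2509 -0.3114] yawdeg -17.84 rms 1.82
['w8'] [ 0.5531 -0.2509 -0.3114] yawdeg -17.84 rms 1.82
[ 0.56309895 -0.21695382  0.096     ] [ 0.54321618 -0.27625499  0.096     ]
```

View pics/w8c.png

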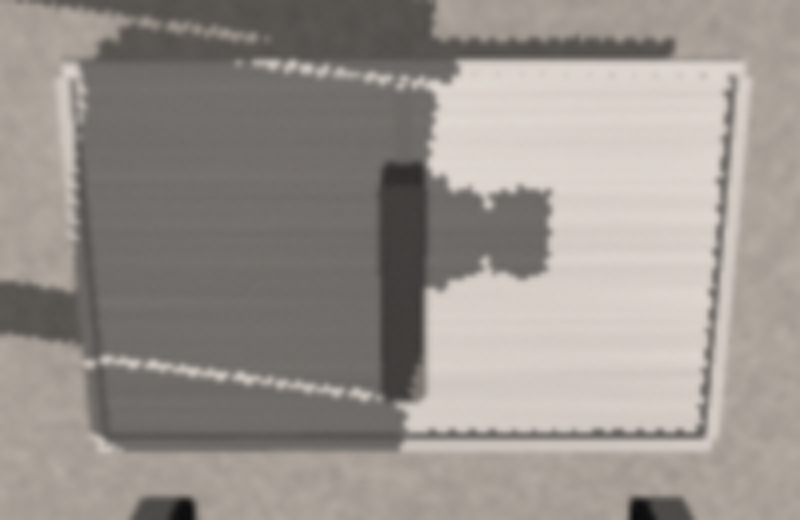

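Run:
```python
from h import *
c=tuple(np.load("pics/w8.npy",allow_pickle=True))
a,b=onz(c,(321,166.75),.096),onz(c,(320.5,220),.096)
print(a,b,np.linalg.norm(a-b),(a+b)/2,np.degrees(np.arctan2(*(a-b)[[1,0]])))
t=np.radians(72.05);o=np.array([.5564,-.2457]);d=((a+b)/2)[:2]-o
print(d@[np.cos(t),np.sin(t)],d@[np.sin(t),-np.cos(t)])
```

```text
[ 0.56129212 -0.22250036  0.096     ] [ 0.54285715 -0.27735466  0.096     ] 0.05786918096033516 [ 0.55207463 -0.24992751  0.096     ] 71.42396582304617
-0.005354759485214784 -0.0028119688196099027
```

Emit:
drive_tool(rows=[{"fingers": 50, "travel": [-5.5, -2.5, 30], "rotation": [0, 0, 0]}, {"fingers": 50, "travel": [0, 0, 35], "rotation": [0, 0, 0]}, {"fingers": 50, "travel": [0, 0, 35], "rotation": [0, 0, 0]}, {"fingers": 50, "travel": [0, 0, 35], "rotation": [0, 0, 0]}, {"fingers": 50, "travel": [0, 0, 20], "rotation": [0, 0, 0]}, {"fingers": 50, "travel": [0, 0, 6], "rotation": [0, 0, 0]}, {"fingers": 50, "travel": [0, 0, 0], "rotation": [0, 0, 0]}, {"fingers": 30, "travel": [0, 0, 0], "rotation": [0, 0, 0]}, {"fingers": 20, "travel": [0, 0, 0], "rotation": [0, 0, 0]}], force=100)

```text
time_s: 18.57
tcp_pos: [0.5534, -0.2513, 0.0706]
orientation: [[0.309, 0.951, 0.003], [0.951, -0.308, -0.001], [-0.0, 0.003, -1.0]]
wrist_force: [0.2, 0.3, -0.3]
finger_gap: 0.0266
grasp_force: 0.0
```

Emit:
drive_tool(rows=[{"fingers": 8, "travel": [0, 0, 0], "rotation": [0, 0, 0]}, {"fingers": 8, "travel": [0, 0, 0], "rotation": [0, 0, 0]}, {"fingers": 8, "travel": [0, 0, 0], "rotation": [0, 0, 0]}, {"fingers": 8, "travel": [0, 0, 0], "rotation": [0, 0, 0]}, {"fingers": 8, "travel": [0, 0, 0], "rotation": [0, 0, 0]}], force=100)

```text
time_s: 18.98
tcp_pos: [0.5535, -0.2515, 0.0704]
orientation: [[0.309, 0.951, 0.003], [0.951, -0.309, -0.001], [-0.0, 0.003, -1.0]]
wrist_force: [2.4, 0.2, 6.7]
finger_gap: 0.0098
grasp_force: 98.0
```

Emit:
drive_tool(rows=[{"fingers": 8, "travel": [0, 0, -5], "rotation": [0, 0, 0]}, {"fingers": 8, "travel": [0, 0, -15], "rotation": [0, 0, 0]}, {"fingers": 8, "travel": [0, 0, -25], "rotation": [0, 0, 0]}, {"fingers": 8, "travel": [0, 0, -25], "rotation": [0, 0, 0]}, {"fingers": 8, "travel": [0, 0, -20], "rotation": [0, 0, -3]}, {"fingers": 8, "travel": [0, 0, -10], "rotation": [0, 0, -5.5]}, {"fingers": 8, "travel": [0, 0, 0], "rotation": [0, 0, -6]}, {"fingers": 8, "travel": [0, 0, 0], "rotation": [0, 0, -6]}, {"fingers": 8, "travel": [0, 0, 0], "rotation": [0, 0, -6]}, {"fingers": 8, "travel": [0, 0, 0], "rotation": [0, 0, -6]}, {"fingers": 8, "travel": [0, 0, 0], "rotation": [0, 0, -3]}, {"fingers": 8, "travel": [0, 0, 0], "rotation": [0, 0, 0]}])

```text
time_s: 19.98
tcp_pos: [0.5522, -0.2511, 0.1686]
orientation: [[-0.303, 0.953, -0.0], [0.953, 0.303, 0.0], [0.0, -0.0, -1.0]]
wrist_force: [-0.8, 0.4, -4.3]
finger_gap: 0.0105
grasp_force: 97.9
```

```bash
python3 m.py w9 top_tray handle; python3 -c "
import cv2,numpy as np
from h import *
a=manip.capture('side');cv2.imwrite('pics/s2.png',a)
w=cv2.imread('pics/w9.png')
cv2.imwrite('pics/w9b.png',np.vstack([w[80:340],a[:330]]))"
```

```text
tcp [ 0.5523 -0.2511  0.1686] yaw 107.44 t 20.0333 gap 0.010328441239164335
cam [[0.954, 0.284, 0.095, 0.527], [0.3, -0.905, -0.301, -0.173], [0.0, 0.316, -0.949, 0.309], [0.0, 0.0, 0.0, 1.0]]
top_tray [ 0.5471 -0.2305  0.1595] 0.64 [326. 216.]
handle [ 0.5442 -0.2304  0.1575] 0.65 [321. 213.]
```

View pics/w9b.png

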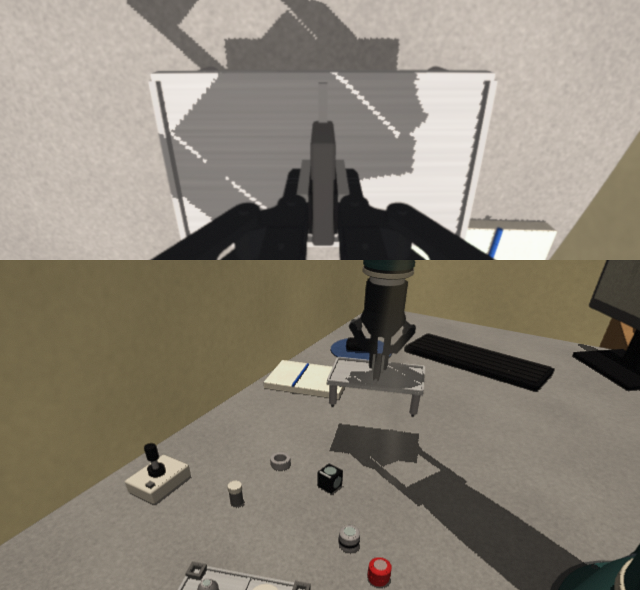

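Run:
```python
from h import *
c=tuple(np.load("pics/w9.npy",allow_pickle=True))
a,b=onz(c,(151,153),.1642),onz(c,(494,152),.1642)
t=np.radians(107.44);o=np.array([.5523,-.2511]);X=np.array([np.cos(t),np.sin(t)]);Y=np.array([np.sin(t),-np.cos(t)])
for p in (a,b): print((p[:2]-o)@X,(p[:2]-o)@Y)
tgt=np.array([.5338,.2525]);print("d",(tgt-o)@X,(tgt-o)@Y)
```

```text
0.05883963950645899 -0.09204045892259444
0.0594044320844374 0.09021696140857494
d 0.48599475357885524 0.13328281769916114
```

Emit:
drive_tool(rows=[{"fingers": 8, "travel": [15, 4, 0], "rotation": [0, 0, 0]}, {"fingers": 8, "travel": [30, 8, 0], "rotation": [0, 0, 0]}, {"fingers": 8, "travel": [33, 9, 0], "rotation": [0, 0, 0]}, {"fingers": 8, "travel": [33, 9, 0], "rotation": [0, 0, 0]}, {"fingers": 8, "travel": [33, 9, 0], "rotation": [0, 0, 0]}, {"fingers": 8, "travel": [33, 9, 0], "rotation": [0, 0, 0]}, {"fingers": 8, "travel": [33, 9, 0], "rotation": [0, 0, 0]}, {"fingers": 8, "travel": [33, 9, 0], "rotation": [0, 0, 0]}, {"fingers": 8, "travel": [33, 9, 0], "rotation": [0, 0, 0]}, {"fingers": 8, "travel": [33, 9, 0], "rotation": [0, 0, 0]}, {"fingers": 8, "travel": [33, 9, 0], "rotation": [0, 0, 0]}, {"fingers": 8, "travel": [33, 9, 0], "rotation": [0, 0, 0]}])

```text
time_s: 21.18
tcp_pos: [0.5362, 0.1392, 0.1685]
orientation: [[-0.3, 0.954, 0.0], [0.954, 0.3, 0.0], [0.0, 0.0, -1.0]]
wrist_force: [1.7, -0.6, -4.4]
finger_gap: 0.0103
grasp_force: 97.9
```

Emit:
drive_tool(rows=[{"fingers": 8, "travel": [33, 9, 0], "rotation": [0, 0, 0]}, {"fingers": 8, "travel": [33, 9, 0], "rotation": [0, 0, 0]}, {"fingers": 8, "travel": [28, 8, 0], "rotation": [0, 0, 0]}, {"fingers": 8, "travel": [16, 5, 0], "rotation": [0, 0, 0]}, {"fingers": 8, "travel": [0, 0, 0], "rotation": [0, 0, 0]}, {"fingers": 8, "travel": [0, 0, 0], "rotation": [0, 0, 0]}, {"fingers": 8, "travel": [0, 0, 0], "rotation": [0, 0, 0]}])

```text
time_s: 21.77
tcp_pos: [0.5331, 0.2512, 0.1682]
orientation: [[-0.3, 0.954, -0.0], [0.954, 0.3, -0.0], [-0.0, -0.0, -1.0]]
wrist_force: [1.0, 0.5, -4.8]
finger_gap: 0.0102
grasp_force: 98.0
```

Run:
```python
from h import *
o=manip.get_obs();p=o["tcp_pos"];R=np.array(o["orientation"]);print(p,R, o["finger_gap"],o["grasp_force"])
d=np.array([.5335,.2517,0])-p;print("tool d",R[:2,0]@d[:2]-.0005,R[:2,1]@d[:2])
```

```text
[0.53310645 0.2512332  0.16824672] [[-3.00480435e-01  9.53787963e-01 -1.73269785e-04]
 [ 9.53787953e-01  3.00480380e-01 -2.86678757e-04]
 [-2.21366577e-04 -2.51403991e-04 -9.99999944e-01]] 0.01016289790476801 97.97657489776611
tool d -0.00017302818220935436 0.0005156231237077426
```

Emit:
drive_tool(rows=[{"fingers": 8, "travel": [0, 0.5, 15], "rotation": [0, 0, 0]}, {"fingers": 8, "travel": [0, 0, 25], "rotation": [0, 0, 0]}, {"fingers": 8, "travel": [0, 0, 20], "rotation": [0, 0, 0]}, {"fingers": 8, "travel": [0, 0, 10], "rotation": [0, 0, 0]}, {"fingers": 8, "travel": [0, 0, 0], "rotation": [0, 0, 0]}, {"fingers": 8, "travel": [0, 0, 0], "rotation": [0, 0, 0]}])

```text
time_s: 22.27
tcp_pos: [0.5339, 0.2511, 0.0982]
orientation: [[-0.3, 0.954, -0.001], [0.954, 0.3, -0.0], [-0.0, -0.001, -1.0]]
wrist_force: [-0.1, 0.3, -3.3]
finger_gap: 0.0101
grasp_force: 97.8
```

```bash
python3 -c "
import cv2,numpy as np
from h import *
a=manip.capture('side');b=manip.capture('top');cv2.imwrite('pics/s3.png',a)
A=cv2.resize(a[240:400,130:330],None,fx=3.5,fy=3.5,interpolation=cv2.INTER_CUBIC)
cv2.imwrite('pics/s3b.png',A)
c=cam('side');print(np.round(proj(c,[[.5335+.083*x*.9535-.046*y*.3015,.252+.083*x*.3015+.046*y*.9535,z] for x in(-1,1) for y in (-1,1) for z in (.016,.028)])))"
```

```text
[[300. 328.]
 [299. 323.]
 [282. 386.]
 [282. 381.]
 [195. 308.]
 [193. 303.]
 [165. 361.]
 [163. 355.]]
```

View pics/s3b.png

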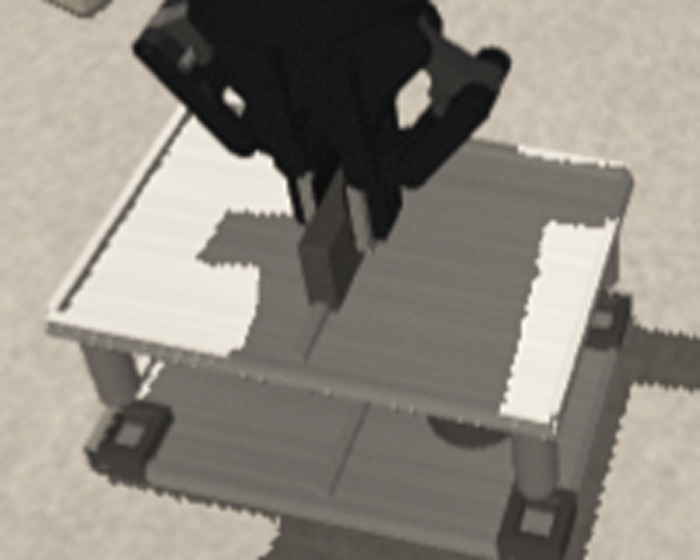

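Emit:
drive_tool(rows=[{"fingers": 8, "travel": [0, 0, 6], "rotation": [0, 0, 0]}, {"fingers": 8, "travel": [0, 0, 5], "rotation": [0, 0, 0]}, {"fingers": 8, "travel": [0, 0, 3], "rotation": [0, 0, 0]}, {"fingers": 8, "travel": [0, 0, 2], "rotation": [0, 0, 0]}, {"fingers": 8, "travel": [0, 0, 0], "rotation": [0, 0, 0]}])

```text
time_s: 22.78
tcp_pos: [0.5336, 0.2515, 0.0817]
orientation: [[-0.301, 0.954, -0.001], [0.954, 0.301, -0.0], [-0.0, -0.001, -1.0]]
wrist_force: [1.0, -0.5, -4.1]
finger_gap: 0.0103
grasp_force: 98.2
```

Emit:
drive_tool(rows=[{"fingers": 8, "travel": [0, 0, 2], "rotation": [0, 0, 0]}, {"fingers": 8, "travel": [0, 0, 1.5], "rotation": [0, 0, 0]}, {"fingers": 8, "travel": [0, 0, 0.5], "rotation": [0, 0, 0]}, {"fingers": 8, "travel": [0, 0, 0], "rotation": [0, 0, 0]}])

```text
time_s: 23.12
tcp_pos: [0.5338, 0.2515, 0.0782]
orientation: [[-0.301, 0.954, -0.0], [0.954, 0.301, -0.0], [-0.0, -0.0, -1.0]]
wrist_force: [0.1, -0.1, -4.6]
finger_gap: 0.0102
grasp_force: 98.2
```

Emit:
drive_tool(rows=[{"fingers": 8, "travel": [0, 0, 0.5], "rotation": [0, 0, 0]}, {"fingers": 8, "travel": [0, 0, 0.5], "rotation": [0, 0, 0]}, {"fingers": 8, "travel": [0, 0, 0], "rotation": [0, 0, 0]}, {"fingers": 8, "travel": [0, 0, 0], "rotation": [0, 0, 0]}])

```text
time_s: 23.45
tcp_pos: [0.5339, 0.2516, 0.0776]
orientation: [[-0.301, 0.954, 0.0], [0.954, 0.301, 0.0], [0.0, 0.0, -1.0]]
wrist_force: [-0.6, -0.8, -0.5]
finger_gap: 0.0102
grasp_force: 98.4
```

Emit:
drive_tool(rows=[{"fingers": 45, "travel": [0, 0, 0], "rotation": [0, 0, 0]}, {"fingers": 45, "travel": [0, 0, 0], "rotation": [0, 0, 0]}, {"fingers": 45, "travel": [0, 0, 0], "rotation": [0, 0, 0]}, {"fingers": 45, "travel": [0, 0, -10], "rotation": [0, 0, 0]}, {"fingers": 45, "travel": [0, 0, -35], "rotation": [0, 0, 0]}, {"fingers": 45, "travel": [0, 0, -35], "rotation": [0, 0, 0]}, {"fingers": 60, "travel": [0, 0, 0], "rotation": [0, 0, 6.9]}, {"fingers": 60, "travel": [0, 0, 0], "rotation": [0, 0, 6.9]}, {"fingers": 60, "travel": [0, 0, 0], "rotation": [0, 0, 6.9]}, {"fingers": 60, "travel": [0, 0, 0], "rotation": [0, 0, 6.9]}, {"fingers": 60, "travel": [0, 0, 0], "rotation": [0, 0, 6.9]}, {"fingers": 60, "travel": [0, 0, 0], "rotation": [0, 0, 6.9]}], force=35)

```text
time_s: 24.45
tcp_pos: [0.5339, 0.2516, 0.1583]
orientation: [[0.41, 0.912, 0.001], [0.912, -0.41, 0.0], [0.001, 0.001, -1.0]]
wrist_force: [-0.6, -0.5, -0.4]
finger_gap: 0.06
grasp_force: 0.0
```

Emit:
drive_tool(rows=[{"fingers": 60, "travel": [0, 0, 0], "rotation": [0, 0, 6.9]}, {"fingers": 60, "travel": [0, 0, 0], "rotation": [0, 0, 6.9]}, {"fingers": 60, "travel": [0, 0, 0], "rotation": [0, 0, 6.9]}, {"fingers": 60, "travel": [0, 0, 0], "rotation": [0, 0, 6.9]}, {"fingers": 60, "travel": [0, 0, 0], "rotation": [0, 0, 6.9]}, {"fingers": 60, "travel": [0, 0, 0], "rotation": [0, 0, 6.9]}, {"fingers": 60, "travel": [0, 0, 0], "rotation": [0, 0, 6.9]}, {"fingers": 60, "travel": [0, 0, 0], "rotation": [0, 0, 0]}, {"fingers": 60, "travel": [0, 0, 0], "rotation": [0, 0, 0]}])

```text
time_s: 25.2
tcp_pos: [0.5339, 0.2516, 0.158]
orientation: [[0.951, 0.309, 0.001], [0.309, -0.951, 0.0], [0.001, -0.0, -1.0]]
wrist_force: [-1.6, 0.1, 0.4]
finger_gap: 0.0599
grasp_force: 0.0
```

```bash
python3 m.py w10 top_tray handle short_objective; python3 -c "
import cv2,numpy as np
from h import *
a=manip.capture('side');cv2.imwrite('pics/s4.png',a)
w=cv2.imread('pics/w10.png')
A=cv2.resize(a[240:400,130:330],(500,400),interpolation=cv2.INTER_CUBIC)
cv2.imwrite('pics/w10b.png',np.vstack([w[:200],np.hstack([A,np.zeros((400,140,3),np.uint8)])]))"
```

```text
tcp [0.5339 0.2516 0.1579] yaw 18.07 t 25.25 gap 0.05993971668910751
cam [[0.31, -0.902, -0.299, 0.61], [-0.951, -0.295, -0.098, 0.277], [0.0, 0.315, -0.949, 0.299], [0.0, 0.0, 0.0, 1.0]]
top_tray [0.5538 0.2575 0.0681] 0.96 [324. 180.]
top_tray [0.4617 0.0725 0.0143] 0.23 [444. 284.]
short_objective [0.4613 0.0723 0.0162] 0.95 [445. 286.]
```

View pics/w10b.png

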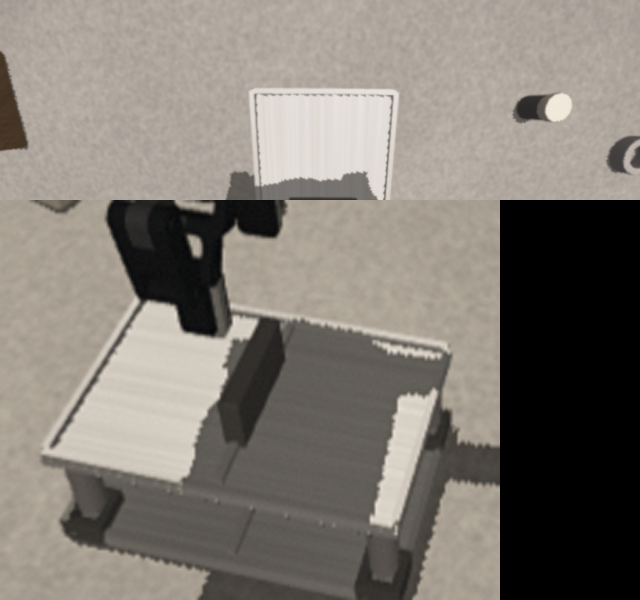

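Emit:
drive_tool(rows=[{"fingers": 60, "travel": [-27, 32, 0], "rotation": [0, 0, 0]}, {"fingers": 60, "travel": [-27, 32, 0], "rotation": [0, 0, 0]}, {"fingers": 60, "travel": [-27, 32, 0], "rotation": [0, 0, 0]}, {"fingers": 60, "travel": [-28, 32, 0], "rotation": [0, 0, 0]}, {"fingers": 60, "travel": [-28, 32, 0], "rotation": [0, 0, 0]}, {"fingers": 60, "travel": [0, 0, 30], "rotation": [0, 0, 0]}, {"fingers": 60, "travel": [0, 0, 30], "rotation": [0, 0, 0]}, {"fingers": 60, "travel": [0, 0, 0], "rotation": [0, 0, 0]}, {"fingers": 60, "travel": [0, 0, 0], "rotation": [0, 0, 0]}])

```text
time_s: 26.2
tcp_pos: [0.4527, 0.0594, 0.097]
orientation: [[0.952, 0.307, -0.002], [0.307, -0.952, -0.0], [-0.002, -0.001, -1.0]]
wrist_force: [0.5, 0.4, 0.2]
finger_gap: 0.06
grasp_force: 0.0
```

```bash
python3 m.py w11 short_objective filter_cube
python3 - <<'E'
from h import *
c=tuple(np.load("pics/w11.npy",allow_pickle=True));im=cv2.imread("pics/w11.png")
# predicted silhouette of a 35mm circle top at z=.029; find brightness blob there
p=proj(c,[.453,.0575,.029])[0];print("expect px",p)
g=cv2.cvtColor(im,cv2.COLOR_BGR2GRAY);x,y=p.astype(int);w=g[y-40:y+40,x-40:x+40]
cs=cv2.HoughCircles(cv2.resize(cv2.medianBlur(w,3),None,fx=4,fy=4),cv2.HOUGH_GRADIENT,2,400,param1=80,param2=20,minRadius=50,maxRadius=130)
if cs is not None:
    u=cs[0][0]/4;print(u,onz(c,(x-40+u[0],y-40+u[1]),.029))
E
```

```text
tcp [0.4535 0.0597 0.0983] yaw 17.86 t 26.25 gap 0.06017584442613361
cam [[0.307, -0.903, -0.3, 0.53], [-0.952, -0.291, -0.097, 0.085], [0.0, 0.315, -0.949, 0.239], [0.0, 0.0, 0.0, 1.0]]
short_objective [0.3919 0.09   0.0197] 0.9 [270. 258.]
short_objective [0.4529 0.0627 0.0288] 0.62 [319. 210.]
filter_cube [ 0.5549 -0.0509  0.0376] 0.93 [511. 134.]
filter_cube [0.5189 0.2006 0.0073] 0.71 [177.  74.]
expect px [325.53107378 212.13733485]
[37.75 41.25 13.1 ] [0.45138395 0.05935242 0.029     ]
```

View pics/w11.png

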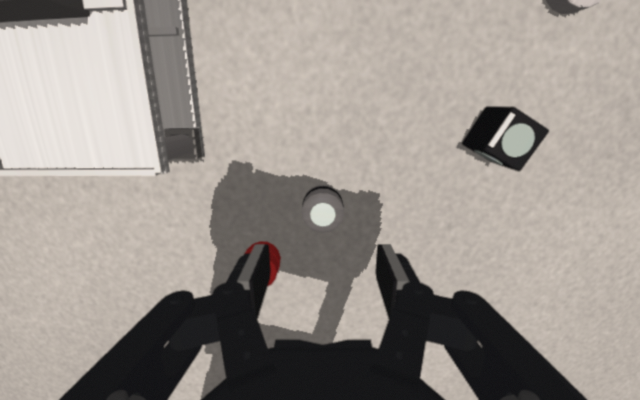

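Emit:
drive_tool(rows=[{"fingers": 58, "travel": [-2, 0, 30], "rotation": [0, 0, 0]}, {"fingers": 58, "travel": [0, 0, 30], "rotation": [0, 0, 0]}, {"fingers": 58, "travel": [0, 0, 24], "rotation": [0, 0, 0]}, {"fingers": 58, "travel": [0, 0, 10], "rotation": [0, 0, 0]}, {"fingers": 58, "travel": [0, 0, 0], "rotation": [0, 0, 0]}, {"fingers": 28, "travel": [0, 0, 0], "rotation": [0, 0, 0]}, {"fingers": 28, "travel": [0, 0, 0], "rotation": [0, 0, 0]}, {"fingers": 28, "travel": [0, 0, 0], "rotation": [0, 0, 0]}, {"fingers": 28, "travel": [0, 0, 0], "rotation": [0, 0, 0]}, {"fingers": 28, "travel": [0, 0, 0], "rotation": [0, 0, 0]}, {"fingers": 28, "travel": [0, 0, 0], "rotation": [0, 0, 0]}])

```text
time_s: 27.27
tcp_pos: [0.4526, 0.059, 0.0055]
orientation: [[0.952, 0.306, 0.003], [0.306, -0.952, 0.0], [0.003, 0.001, -1.0]]
wrist_force: [-2.0, 1.8, 7.4]
finger_gap: 0.0339
grasp_force: 35.1
```

Emit:
drive_tool(rows=[{"fingers": 28, "travel": [0, 0, -25], "rotation": [0, 0, 0]}, {"fingers": 28, "travel": [0, 0, -35], "rotation": [0, 0, 0]}, {"fingers": 28, "travel": [0, 0, -35], "rotation": [0, 0, 0]}, {"fingers": 28, "travel": [0, 0, -25], "rotation": [0, 0, 0]}, {"fingers": 28, "travel": [15, -26, 0], "rotation": [0, 0, 0]}, {"fingers": 28, "travel": [15, -26, 0], "rotation": [0, 0, 0]}, {"fingers": 28, "travel": [15, -26, 0], "rotation": [0, 0, 0]}, {"fingers": 28, "travel": [15, -27, 0], "rotation": [0, 0, 0]}, {"fingers": 28, "travel": [15, -27, 0], "rotation": [0, 0, 0]}, {"fingers": 28, "travel": [16, -27, 0], "rotation": [0, 0, 0]}, {"fingers": 28, "travel": [0, 0, 0], "rotation": [0, 0, 0]}, {"fingers": 28, "travel": [0, 0, 0], "rotation": [0, 0, 0]}])

```text
time_s: 28.27
tcp_pos: [0.4895, 0.2393, 0.1241]
orientation: [[0.951, 0.308, 0.001], [0.308, -0.951, 0.0], [0.001, -0.0, -1.0]]
wrist_force: [-0.3, 0.1, -1.5]
finger_gap: 0.0335
grasp_force: 35.6
```

Emit:
drive_tool(rows=[{"fingers": 28, "travel": [0, 0, 20], "rotation": [0, 0, 0]}, {"fingers": 28, "travel": [0, 0, 20], "rotation": [0, 0, 0]}, {"fingers": 28, "travel": [0, 0, 7], "rotation": [0, 0, 0]}, {"fingers": 28, "travel": [0, 0, 3], "rotation": [0, 0, 0]}, {"fingers": 28, "travel": [0, 0, 0], "rotation": [0, 0, 0]}, {"fingers": 28, "travel": [0, 0, 0], "rotation": [0, 0, 0]}])

```text
time_s: 28.77
tcp_pos: [0.4897, 0.2377, 0.0744]
orientation: [[0.952, 0.305, 0.001], [0.305, -0.952, 0.0], [0.001, -0.0, -1.0]]
wrist_force: [1.0, -0.3, -1.2]
finger_gap: 0.0338
grasp_force: 35.7
```

Emit:
drive_tool(rows=[{"fingers": 28, "travel": [0, 0, 0.8], "rotation": [0, 0, 0]}, {"fingers": 52, "travel": [0, 0, 0], "rotation": [0, 0, 0]}, {"fingers": 52, "travel": [0, 0, 0], "rotation": [0, 0, 0]}, {"fingers": 52, "travel": [0, 0, 0], "rotation": [0, 0, 0]}, {"fingers": 52, "travel": [0, 0, -10], "rotation": [0, 0, 0]}, {"fingers": 52, "travel": [0, 0, -35], "rotation": [0, 0, 0]}, {"fingers": 52, "travel": [0, 0, -35], "rotation": [0, 0, 0]}, {"fingers": 65, "travel": [0, 0, 0], "rotation": [0, 0, 6.4]}, {"fingers": 65, "travel": [0, 0, 0], "rotation": [0, 0, 6.4]}, {"fingers": 65, "travel": [0, 0, 0], "rotation": [0, 0, 6.4]}, {"fingers": 65, "travel": [0, 0, 0], "rotation": [0, 0, 6.2]}, {"fingers": 65, "travel": [0, 0, 0], "rotation": [0, 0, 0]}])

```text
time_s: 29.77
tcp_pos: [0.4894, 0.2381, 0.1534]
orientation: [[0.991, -0.137, 0.001], [-0.137, -0.991, 0.0], [0.001, -0.0, -1.0]]
wrist_force: [1.2, -1.2, -0.3]
finger_gap: 0.065
grasp_force: 0.0
```

Emit:
drive_tool(rows=[{"fingers": 65, "travel": [11, 31, 0], "rotation": [0, 0, 0]}, {"fingers": 65, "travel": [11, 31, 0], "rotation": [0, 0, 0]}, {"fingers": 65, "travel": [11, 31, 0], "rotation": [0, 0, 0]}, {"fingers": 65, "travel": [11, 32, 0], "rotation": [0, 0, 0]}, {"fingers": 65, "travel": [11, 32, 0], "rotation": [0, 0, 0]}, {"fingers": 65, "travel": [11, 32, 0], "rotation": [0, 0, 0]}, {"fingers": 65, "travel": [11, 32, 0], "rotation": [0, 0, 0]}, {"fingers": 65, "travel": [11, 32, 0], "rotation": [0, 0, 0]}, {"fingers": 65, "travel": [12, 32, 20], "rotation": [0, 0, 0]}, {"fingers": 65, "travel": [0, 0, 25], "rotation": [0, 0, 0]}, {"fingers": 65, "travel": [0, 0, 0], "rotation": [0, 0, 0]}, {"fingers": 65, "travel": [0, 0, 0], "rotation": [0, 0, 0]}])

```text
time_s: 30.77
tcp_pos: [0.5502, -0.0576, 0.1071]
orientation: [[0.991, -0.13, -0.002], [-0.13, -0.991, 0.001], [-0.002, -0.0, -1.0]]
wrist_force: [-0.2, -0.2, 1.0]
finger_gap: 0.0649
grasp_force: 0.0
```

```bash
python3 m.py w12 filter_cube
python3 - <<'E'
from h import *
c=tuple(np.load("pics/w12.npy",allow_pickle=True));im=cv2.imread("pics/w12.png")
g=cv2.cvtColor(im,cv2.COLOR_BGR2GRAY)
p=proj(c,[.5515,-.0575,.038])[0];x,y=p.astype(int);print(p)
w=g[y-50:y+50,x-50:x+50]
m=((w<45)*255).astype(np.uint8)
print(np.percentile(w,[1,10,30,50,90]))
# window circle
cs=cv2.HoughCircles(cv2.resize(cv2.medianBlur(w,3),None,fx=4,fy=4),cv2.HOUGH_GRADIENT,2,400,param1=80,param2=20,minRadius=30,maxRadius=90)
if cs is not None: u=cs[0][0]/4;print(u,onz(c,(x-50+u[0],y-50+u[1]),.038))
k,_=cv2.findContours(m,cv2.RETR_EXTERNAL,cv2.CHAIN_APPROX_NONE)
k=max(k,key=cv2.contourArea);h=cv2.approxPolyDP(cv2.convexHull(k),4,True)[:,0]
for q in h: print(q+[x-50,y-50],onz(c,q+[x-50,y-50],.038)[:2])
E
```

```text
tcp [ 0.5509 -0.0572  0.1085] yaw -7.46 t 30.8167 gap 0.06504027904446015
cam [[-0.13, -0.941, -0.312, 0.63], [-0.992, 0.123, 0.041, -0.067], [-0.0, 0.315, -0.949, 0.249], [0.0, 0.0, 0.0, 1.0]]
filter_cube [ 0.5615 -0.0589  0.037 ] 0.83 [323. 197.]
filter_cube [0.4804 0.1996 0.0649] 0.5 [ 46. 329.]
[323.05254027 209.43436936]
[ 15.  34.  92.  94. 178.]
[50.25 49.75 14.3 ] [ 0.55206848 -0.05773599  0.038     ]
[306 177] [ 0.58012689 -0.04775658]
[341 179] [ 0.57496951 -0.07476889]
[341 227] [ 0.53408574 -0.07029341]
[301 225] [ 0.54018873 -0.03756597]
```

Emit:
drive_tool(rows=[{"fingers": 60, "travel": [0, 0, 30], "rotation": [0, 0, 0]}, {"fingers": 60, "travel": [0, 0, 30], "rotation": [0, 0, 0]}, {"fingers": 60, "travel": [0, 0, 30], "rotation": [0, 0, 0]}, {"fingers": 60, "travel": [0, 0, 10], "rotation": [0, 0, 0]}, {"fingers": 60, "travel": [0, 0, 0], "rotation": [0, 0, 0]}, {"fingers": 28, "travel": [0, 0, 0], "rotation": [0, 0, 0]}, {"fingers": 28, "travel": [0, 0, 0], "rotation": [0, 0, 0]}, {"fingers": 28, "travel": [0, 0, 0], "rotation": [0, 0, 0]}, {"fingers": 28, "travel": [0, 0, 0], "rotation": [0, 0, 0]}, {"fingers": 28, "travel": [0, 0, 0], "rotation": [0, 0, 0]}, {"fingers": 28, "travel": [0, 0, 0], "rotation": [0, 0, 0]}])

```text
time_s: 31.78
tcp_pos: [0.5522, -0.0576, 0.0102]
orientation: [[0.991, -0.132, 0.004], [-0.132, -0.991, -0.0], [0.004, -0.0, -1.0]]
wrist_force: [0.0, 1.9, 7.2]
finger_gap: 0.0358
grasp_force: 35.1
```

Emit:
drive_tool(rows=[{"fingers": 28, "travel": [0, 0, -25], "rotation": [0, 0, 0]}, {"fingers": 28, "travel": [0, 0, -35], "rotation": [0, 0, 0]}, {"fingers": 28, "travel": [0, 0, -35], "rotation": [0, 0, -5]}, {"fingers": 28, "travel": [0, 0, -35], "rotation": [0, 0, -5]}, {"fingers": 28, "travel": [0, 0, -10], "rotation": [0, 0, -5]}, {"fingers": 28, "travel": [0, 0, 0], "rotation": [0, 0, -5]}, {"fingers": 28, "travel": [0, 0, 0], "rotation": [0, 0, -5]}, {"fingers": 28, "travel": [0, 0, 0], "rotation": [0, 0, 0]}, {"fingers": 28, "travel": [12, -30, 0], "rotation": [0, 0, 0]}, {"fingers": 28, "travel": [12, -30, 0], "rotation": [0, 0, 0]}, {"fingers": 28, "travel": [12, -30, 0], "rotation": [0, 0, 0]}, {"fingers": 28, "travel": [12, -30, 0], "rotation": [0, 0, 0]}])

```text
time_s: 32.78
tcp_pos: [0.5607, 0.0725, 0.1485]
orientation: [[0.955, 0.295, 0.001], [0.295, -0.955, 0.0], [0.001, 0.0, -1.0]]
wrist_force: [0.4, -0.0, -1.2]
finger_gap: 0.0356
grasp_force: 35.1
```

Emit:
drive_tool(rows=[{"fingers": 28, "travel": [12, -30, 0], "rotation": [0, 0, 0]}, {"fingers": 28, "travel": [12, -30, 0], "rotation": [0, 0, 0]}, {"fingers": 28, "travel": [12, -30, 0], "rotation": [0, 0, 0]}, {"fingers": 28, "travel": [12, -30, 0], "rotation": [0, 0, 0]}, {"fingers": 28, "travel": [12, -30, 0], "rotation": [0, 0, 0]}, {"fingers": 28, "travel": [12, -30, 0], "rotation": [0, 0, 0]}, {"fingers": 28, "travel": [0, 0, 0], "rotation": [0, 0, 0]}, {"fingers": 28, "travel": [0, 0, 0], "rotation": [0, 0, 0]}, {"fingers": 28, "travel": [0, 0, 0], "rotation": [0, 0, 0]}])

```text
time_s: 33.53
tcp_pos: [0.5755, 0.2643, 0.1479]
orientation: [[0.955, 0.298, 0.0], [0.298, -0.955, -0.0], [0.0, 0.0, -1.0]]
wrist_force: [-0.1, -0.3, -1.1]
finger_gap: 0.0354
grasp_force: 35.1
```

Emit:
drive_tool(rows=[{"fingers": 28, "travel": [0, 0, 30], "rotation": [0, 0, 0]}, {"fingers": 28, "travel": [0, 0, 25], "rotation": [0, 0, 0]}, {"fingers": 28, "travel": [0, 0, 10], "rotation": [0, 0, 0]}, {"fingers": 28, "travel": [0, 0, 3], "rotation": [0, 0, 0]}, {"fingers": 28, "travel": [0, 0, 0], "rotation": [0, 0, 0]}, {"fingers": 28, "travel": [0, 0, 0], "rotation": [0, 0, 0]}])

```text
time_s: 34.03
tcp_pos: [0.5761, 0.2642, 0.0807]
orientation: [[0.955, 0.298, 0.001], [0.298, -0.955, 0.0], [0.001, -0.0, -1.0]]
wrist_force: [-0.9, 0.0, -0.6]
finger_gap: 0.0359
grasp_force: 35.2
```

Emit:
drive_tool(rows=[{"fingers": 28, "travel": [0, 0, 1], "rotation": [0, 0, 0]}, {"fingers": 28, "travel": [0, 0, 1], "rotation": [0, 0, 0]}, {"fingers": 28, "travel": [0, 0, 0], "rotation": [0, 0, 0]}, {"fingers": 28, "travel": [0, 0, 0], "rotation": [0, 0, 0]}])

```text
time_s: 34.37
tcp_pos: [0.5759, 0.2645, 0.0782]
orientation: [[0.954, 0.299, 0.001], [0.299, -0.954, 0.0], [0.001, 0.0, -1.0]]
wrist_force: [0.5, -1.7, 4.1]
finger_gap: 0.0353
grasp_force: 35.6
```

Contact with the floor; release, lift and move back for a look.

Emit:
drive_tool(rows=[{"fingers": 55, "travel": [0, 0, 0], "rotation": [0, 0, 0]}, {"fingers": 55, "travel": [0, 0, 0], "rotation": [0, 0, 0]}, {"fingers": 55, "travel": [0, 0, 0], "rotation": [0, 0, 0]}, {"fingers": 55, "travel": [0, 0, -10], "rotation": [0, 0, 0]}, {"fingers": 55, "travel": [0, 0, -35], "rotation": [0, 0, 0]}, {"fingers": 55, "travel": [0, 0, -35], "rotation": [0, 0, 0]}, {"fingers": 55, "travel": [0, 0, -35], "rotation": [0, 0, 0]}, {"fingers": 55, "travel": [0, 0, -35], "rotation": [0, 0, 0]}, {"fingers": 55, "travel": [0, 30, -20], "rotation": [0, 0, 0]}, {"fingers": 55, "travel": [0, 30, 0], "rotation": [0, 0, 0]}, {"fingers": 55, "travel": [0, 30, 0], "rotation": [0, 0, 0]}, {"fingers": 55, "travel": [0, 30, 0], "rotation": [0, 0, 0]}])

```text
time_s: 35.37
tcp_pos: [0.6116, 0.1489, 0.2489]
orientation: [[0.954, 0.3, 0.001], [0.3, -0.954, 0.0], [0.001, 0.0, -1.0]]
wrist_force: [0.9, -0.2, 0.2]
finger_gap: 0.0547
grasp_force: 0.0
```

```bash
python3 -c "
import cv2,numpy as np
from m import *
w,c=look('w13',['long_objective','wide_pot','short_objective','filter_cube','top_tray','narrow_pot','adapter_ring'])
a=manip.capture('side')
A=cv2.resize(a[200:400,110:350],(480,400),interpolation=cv2.INTER_CUBIC)
cv2.imwrite('pics/fin.png',np.vstack([w[0:200],np.hstack([A,np.zeros((400,160,3),np.uint8)])]))"
```

```text
tcp [0.6129 0.1446 0.2485] yaw 17.3 t 35.4167 gap 0.05519992755771133
cam [[0.298, -0.906, -0.3, 0.689], [-0.955, -0.282, -0.096, 0.169], [0.002, 0.315, -0.949, 0.389], [0.0, 0.0, 0.0, 1.0]]
short_objective [0.4965 0.2363 0.0968] 0.7 [221. 252.]
short_objective [0.3869 0.1021 0.0298] 0.59 [306. 312.]
short_objective [0.6791 0.0757 0.0431] 0.44 [392. 139.]
top_tray [0.5519 0.2596 0.0693] 0.86 [218. 197.]
top_tray [0.5863 0.2599 0.1018] 0.51 [213. 177.]
narrow_pot [0.6822 0.076  0.0434] 0.83 [393. 137.]
adapter_ring [ 0.6746 -0.0647  0.0137] 0.96 [478. 171.]
```

View pics/fin.png

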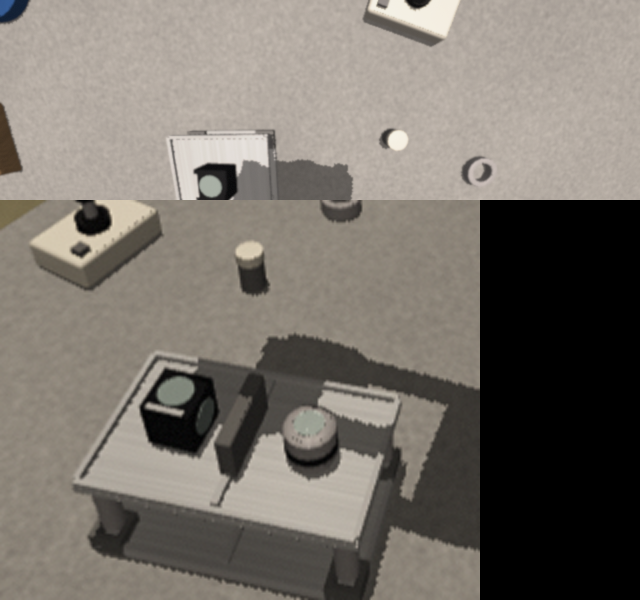

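The picture shows the filter cube and the short objective upright on either side of the handle. The top tray is level and seated. The narrow pot and ring are where they started. Handing in.

Emit:
drive_tool(rows=[{"fingers": 55, "travel": [0, 0, 0], "rotation": [0, 0, 0]}, {"fingers": 55, "travel": [0, 0, 0], "rotation": [0, 0, 0]}, {"fingers": 55, "travel": [0, 0, 0], "rotation": [0, 0, 0]}])

```text
time_s: 36.07
tcp_pos: [0.6114, 0.1503, 0.2475]
orientation: [[0.954, 0.3, -0.0], [0.3, -0.954, 0.0], [-0.0, -0.0, -1.0]]
wrist_force: [1.0, 0.3, -0.4]
finger_gap: 0.0548
grasp_force: 0.0
```

```bash
python3 -c "
from rig import manip
print(manip.close_job())"
```

```text
the job is handed in; nothing more can be done
None
```

I handed the job in at about 36 s: both kits stand in the stacked trays with the top tray seated and the narrow pot and ring left alone, going by my last pictures; no verdict came back.

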